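Press glue blocks onto a rail with the air press

ROBOT

A 6-joint arm with a two-finger parallel gripper is mounted at the origin on the work surface; the furniture and walls round the work are solid. World frame = base frame: x ahead of the robot, y to its left, z up, the work surface at z = 0. Lengths are in m, angles in rad, forces in N, time in s.
With the tool pointing down it reaches from about 0.25 to 0.775 m from the base axis. Payload 4 kg.
Tool frame: the origin (TCP) lies where the fingers leave the gripper's body, on its centre line; the fingertips stand 97 mm ahead of it and the grasp point (between the pads) lies 78 mm ahead of it; z points along the fingers, y is the line along which they close (so a half turn about z gives the same grasp; the last joint's range is limited). The gripper opens to 94 mm and grips with 3 to 60 N. Pads are 16 mm wide; open, the fingers measure 119 mm over their backs; the gripper's body (75 mm by 177 mm) begins 78 mm behind the grasp point.
Start: joints at [-1.344, 0.087, 1.371, -0, 1.684, -0.103], TCP at [0.178, -0.52, 0.303] pointing down, gripper open.
Joint ranges: [-3.1, 3.1], [-0.76, 2.03], [0.27, 2.55], [-1.08, 4.22], [0.17, 2.65], [-2.57, 2.57]. Speed limits (rad/s): [2.79, 2.79, 3.14, 3.14, 3.14, 3.14].

INTERFACE

Orientations are given as [roll, pitch, yaw] about the fixed x, y, z axes, in that order (R = Rz(yaw) Ry(pitch) Rx(roll)).
In Python, from bench import robot, eyes gives the robot as it stands. The module is installed in compiled form; this text tells all that it offers.
- The arm moves only by the tool carry_out, never from a script. Its argument "deltas" is a list of rows, each an object of numbers: "dx", "dy", "dz": the shift along the tool's x, y, z each as a share of 0.02 m, from -1 to 1; "wx", "wy", "wz": the turn, a rotation vector about the tool's x, y, z each as a share of 0.12 rad, from -1 to 1; "gripper": the closure in counts, from 0 (fully open) to 255 (shut). In form: [{"dx": .., "dy": .., "dz": .., "wx": .., "wy": .., "wz": .., "gripper": ..}, ...]. A call has 1 to 20 rows; each row shifts and turns the commanded pose from where the row before left it, along the tool's axes as they then stand; what a row does not reach is not made up. A row lasts 1/12 s, in which the tool goes at most 41.7 mm and 7.16 degrees, less where a joint would pass 70% of its speed; a pose out of reach is approached as far as the arm can. A call with a number of a shift or a turn outside -1 to 1 is refused whole. A call with a gripper value outside its range is refused whole. The fingers move at their own pace and stop on an object; the grip force is fixed at half the most. Time passes only in rows, so rows that do not move let the fingers close. It gives the time, the measured TCP pose, the force, the opening and the grip force at its end, in the units of the state.
- robot.get_obs(): the state, without advancing time (a new reading comes with each control period).
- eyes.snapshot(name): name is "scene" or "top"; returns the picture (420x560x3 uint8, red, green, blue); there is no depth.
- eyes.get_calibration(name): a dict with "fovy" (degrees; the focal length in pixels is half the picture's height over the tangent of half this angle, whatever the lens; pixels are square), "cx", "cy" (the principal point, pixels), "R" (3x3) and "t" (3): a world point X has camera coordinates R X + t. Camera axes: x right, y down, z forward; pixel columns grow to the right and rows downward; lengths in m; the calibration is good to about 2 mm. A picture is of the moment at which its call begins. get_calibration takes no time and is no camera call.
- robot.close_job(): hands the job in; it is judged then, once.
The state is a dict: "time": time; "joint_positions": joint angles; "qvel": joint speeds; "joint_torque": joint torques, N m; "tool_pos": TCP position; "ee_rot": TCP orientation; "wrist_force": force on the tool from outside, world axes, zero at the start; "wrist_torque": the same for the moment, N m; "width": finger opening in m; "finger_force": force on a finger pad.
Only numpy, scipy, OpenCV 4.12 (cv2) and the standard library are available. Lean on these libraries where they do the work, as an engineer would, in place of code of your own. Each camera call takes 0.05 s, during which the arm holds its last target. There are 200 camera calls.

TASK

Put every loose wooden block on the bed of the air press, lying side by side with a long side flush against the wooden rail at the back and within the rail's length, then lay the straightedge flush along the front of the blocks, centred on the rail. Push the valve lever well over, away from the robot, so that the ram presses the blocks home, hold it there for a full three seconds and let it spring back to the middle. Finally lift the straightedge out and lay it back on the bench to the left of the press, upright as before, leaving the blocks flush against the rail and the glue bottle and tape reel undisturbed.

Things in the scene. Friction and masses are not known exactly. Their poses are not given: they have to be found in the camera images.
- press: Fixed air press. Origin on the bench top under the middle of the rail's front face; x away from the robot (towards the rail), y left along the rail. Dark bed plate 10 mm thick, x -175 to 25 mm, y -150 to 150 mm. Wooden rail at the back, 290 mm long, 20 mm deep, front face at x 0, top at z 24 mm. The grey valve block with the lever stands at x -60, y -200 mm, top at z 54 mm.
- bar_face (a point): Middle of the face of the sprung pressure bar (230 mm long, top at z 26 mm), at rest at press x -82 mm; it comes towards the rail as the lever is pushed away from the robot (64 mm per rad), and goes back when the lever is let go. Behind it (press x below -110 mm) lies the air cylinder, top at z 44 mm.
- lever (a joint): Angle of the valve lever, rad: 0 upright (spring-centred), positive leaning away from the robot (press +x, ram closes), stops at +0.5 and -0.5. The bar meets the straightedge at about 0.25; well over means beyond 0.38. It springs back when let go. Pushing it fully over takes about 12 N at the knob.
- lever_knob (a point): Centre of the black ball knob, 26 mm across, on top of the lever, 82 mm above its pivot (a level axis along press y, z 58 mm); thin stalk 10 mm thick below it.
- straightedge: Aluminium straightedge bar 260 x 30 x 28 mm (x long, y thick), with a wooden grip 70 mm long (x), 12 mm thick (y) standing along the middle of its top, from z 28 to z 64 mm. Origin at the centre of the underside, z up. 0.3 kg. Starts on the bench left of the press.
- block0: Loose plain wooden block 60 x 36 x 36 mm, long along its x; origin at the centre of its underside; about 80 g. Starts on the bench left of the press. May be absent.
- block1: Loose plain wooden block 60 x 36 x 36 mm, long along its x; origin at the centre of its underside; about 80 g. Starts on the bench left of the press. May be absent.
- block2: Loose plain wooden block 60 x 36 x 36 mm, long along its x; origin at the centre of its underside; about 80 g. Starts on the bench left of the press. May be absent.
- block3: Loose plain wooden block 60 x 36 x 36 mm, long along its x; origin at the centre of its underside; about 80 g. Starts on the bench left of the press. May be absent.
- block0_mid (a point): Centre of block0, 18 mm above its underside.
- block1_mid (a point): Centre of block1, 18 mm above its underside.
- block2_mid (a point): Centre of block2, 18 mm above its underside.
- block3_mid (a point): Centre of block3, 18 mm above its underside.
- glue_bottle: Bystander: white glue bottle lying in a blue lid, 60 x 118 x 49 mm, origin at the centre of its underside.
- tape_reel: Bystander: reel of black tape, 62 mm across, 20 mm high, origin at the centre of its underside.

How it is judged:
On the way, in this order (a step that is already met when the one before it is completed fails the run):
1. all blocks lie flush against the rail and the straightedge lies flush along their front (centre 51 mm +-4 before the rail's face, 30 mm from its middle, 0.05 rad) (x of block0_mid in the frame of press between -0.0215 and -0.0145 m and y of block0_mid in the frame of press between -0.12 and 0.12 m and z of block0_mid in the frame of press between 0.022 and 0.034 m and angle between the x axis of each of block0, block1, block2, block3 and the y axis of press, either way round below 0.06 rad and x of block1_mid in the frame of press between -0.0215 and -0.0145 m and y of block1_mid in the frame of press between -0.12 and 0.12 m and z of block1_mid in the frame of press between 0.022 and 0.034 m and x of block2_mid in the frame of press between -0.0215 and -0.0145 m and y of block2_mid in the frame of press between -0.12 and 0.12 m and z of block2_mid in the frame of press between 0.022 and 0.034 m and x of block3_mid in the frame of press between -0.0215 and -0.0145 m and y of block3_mid in the frame of press between -0.12 and 0.12 m and z of block3_mid in the frame of press between 0.022 and 0.034 m and x of straightedge in the frame of press between -0.0555 and -0.0475 m and y of straightedge in the frame of press between -0.03 and 0.03 m and z of straightedge in the frame of press between 0.006 and 0.015 m and angle between the x axis of straightedge and the y axis of press, either way round below 0.05 rad and angle between straightedge's own z axis and vertical below 0.1 rad and value of joint lever between -0.06 and 0.06 rad), for 0.2 s.
2. the lever is held well over, away from the robot, (beyond 0.38 rad) for three seconds, with blocks and straightedge pressed home (value of joint lever above 0.38 rad and x of block0_mid in the frame of press between -0.0215 and -0.0145 m and y of block0_mid in the frame of press between -0.12 and 0.12 m and z of block0_mid in the frame of press between 0.022 and 0.034 m and angle between the x axis of each of block0, block1, block2, block3 and the y axis of press, either way round below 0.06 rad and x of block1_mid in the frame of press between -0.0215 and -0.0145 m and y of block1_mid in the frame of press between -0.12 and 0.12 m and z of block1_mid in the frame of press between 0.022 and 0.034 m and x of block2_mid in the frame of press between -0.0215 and -0.0145 m and y of block2_mid in the frame of press between -0.12 and 0.12 m and z of block2_mid in the frame of press between 0.022 and 0.034 m and x of block3_mid in the frame of press between -0.0215 and -0.0145 m and y of block3_mid in the frame of press between -0.12 and 0.12 m and z of block3_mid in the frame of press between 0.022 and 0.034 m and x of straightedge in the frame of press between -0.0555 and -0.0475 m and y of straightedge in the frame of press between -0.03 and 0.03 m and z of straightedge in the frame of press between 0.006 and 0.015 m and angle between the x axis of straightedge and the y axis of press, either way round below 0.05 rad and angle between straightedge's own z axis and vertical below 0.1 rad), for 2.7 s.
3. the lever has been let go and stands in the middle again (value of joint lever between -0.06 and 0.06 rad and contact force between lever and anything else below 0.2 N), for 0.3 s.
At the end, for the whole second after the job is handed in: Each block lies on the bed along the rail: centre 18 mm +-3.5 in front of its face, within 120 mm of its middle, within 0.06 rad. Lever within 0.06 rad of upright. Straightedge upright on the bench, centre at least 165 mm left of the rail's middle. All at rest (x of block0_mid in the frame of press between -0.0215 and -0.0145 m and y of block0_mid in the frame of press between -0.12 and 0.12 m and z of block0_mid in the frame of press between 0.022 and 0.034 m and angle between the x axis of each of block0, block1, block2, block3 and the y axis of press, either way round below 0.06 rad and x of block1_mid in the frame of press between -0.0215 and -0.0145 m and y of block1_mid in the frame of press between -0.12 and 0.12 m and z of block1_mid in the frame of press between 0.022 and 0.034 m and x of block2_mid in the frame of press between -0.0215 and -0.0145 m and y of block2_mid in the frame of press between -0.12 and 0.12 m and z of block2_mid in the frame of press between 0.022 and 0.034 m and x of block3_mid in the frame of press between -0.0215 and -0.0145 m and y of block3_mid in the frame of press between -0.12 and 0.12 m and z of block3_mid in the frame of press between 0.022 and 0.034 m and value of joint lever between -0.06 and 0.06 rad and y of straightedge in the frame of press above 0.165 m and height (world z) of straightedge between -0.01 and 0.006 m and angle between straightedge's own z axis and vertical below 0.1 rad and linear speed of each of block0, block1, block2, block3, straightedge below 0.02 m/s); the robot touches nothing.
It fails at once if the glue bottle is shifted by more than 30 mm (distance of glue_bottle from where it was at the start of the episode above 0.03 m).
It fails at once if the tape reel is shifted by more than 30 mm (distance of tape_reel from where it was at the start of the episode above 0.03 m).
Of block0, block1, block2, block3 only 3 to 4 are there at a start; the rules pass over those that are not, and their reading is None.
At some moment in a run one of block0, block1, block2, block3 may be knocked a few centimetres aside while the robot is not near it.
It also fails if it takes over 210 s, if anything falls off the work surface, if the arm or the gripper's body presses on something with over 40 N, if the wrist force passes 120 N, or if a joint passes its speed limit or range.

## Working session

There is one attempt and no reset: what is moved stays moved. The work goes in short steps, Python scripts to look and compute and a tool call to move; the robot and the scene stay as the last step left them, time stands still between calls to the robot, and variables do not carry over. Pictures are saved under pics/ and viewed, at most 14 in all, crops included, and the job is handed in when it is done.

Besides the shell and the picture viewer there is one more tool, called by a JSON object that holds its "method" and its "body". carry_out: Moves the arm, as the interface text tells. Shift numbers are shares of 0.02 m and turn numbers shares of 0.12 rad, none past 1 either way. Its arguments: {"type":"object","properties":{"deltas":{"type":"array","items":{"type":"object","properties":{"dx":{"type":"number"},"dy":{"type":"number"},"dz":{"type":"number"},"wx":{"type":"number"},"wy":{"type":"number"},"wz":{"type":"number"},"gripper":{"type":"number"}}}}},"required":["deltas"]}

```bash
mkdir -p pics
cat > h.py <<'E'
import numpy as np,cv2
from bench import robot,eyes
def cal(n):
    c=eyes.get_calibration(n); return 210/np.tan(np.radians(c["fovy"])/2),c["cx"],c["cy"],np.array(c["R"]),np.array(c["t"])
def ray(n,uv,z):
    f,cx,cy,R,t=cal(n); d=R.T@np.array([(uv[0]-cx)/f,(uv[1]-cy)/f,1]); o=-R.T@t
    return o+d*(z-o[2])/d[2]
def proj(n,X):
    f,cx,cy,R,t=cal(n); p=R@np.array(X)+t; return np.array([cx+f*p[0]/p[2],cy+f*p[1]/p[2]])
def snap(n,name):
    im=eyes.snapshot(n); cv2.imwrite(f"pics/{name}.png",cv2.cvtColor(im,cv2.COLOR_RGB2BGR)); return im
E
python3 - <<'E'
from h import *
snap("scene","s0");snap("top","t0")
for n in("scene","top"):
    print(n,cal(n),"cam pos",-cal(n)[3].T@cal(n)[4])
print(robot.get_obs())
E
```

```text
scene (np.float64(477.6495502998075), 283.1569157359725, 211.58470440264819, array([[ 0.58439426, -0.81145683, -0.00460079],
       [-0.41020603, -0.29052039, -0.86448187],
       [ 0.7001531 ,  0.50708551, -0.50264294]]), array([-0.27069102,  0.2613456 ,  1.10750277])) cam pos [-0.51002568 -0.70532646  0.78136159]
top (np.float64(520.154689808945), 279.5719866079453, 208.44326100373164, array([[-0.01317445, -0.99970039,  0.02062944],
       [-0.99087503,  0.01028491, -0.13439081],
       [ 0.13413837, -0.02221172, -0.99071365]]), array([-0.05876736,  0.42546119,  1.28553902])) cam pos [ 0.24836454 -0.03457155  1.33199146]
{'time': 0.1, 'joint_positions': array([-1.34412360e+00,  8.78974330e-02,  1.37205725e+00, -1.91162941e-05,
        1.68360434e+00, -1.03111406e-01]), 'qvel': array([ 0.00106146, -0.00165484, -0.00192936,  0.00126148,  0.00016315,
       -0.00153042]), 'joint_torque': array([ 3.00293927e-03, -3.41251409e+01, -3.03299618e+01,  7.20951869e-02,
        3.04609956e-02, -9.34536911e-05]), 'tool_pos': array([ 0.17803088, -0.52008251,  0.30163537]), 'ee_rot': array([-3.13963477e+00, -1.83498147e-04,  3.29781815e-01]), 'wrist_force': array([-0.31548429,  0.19095535, -0.25192758]), 'wrist_torque': array([-0.03929076,  0.00758548, -0.04454929]), 'finger_force': 0.0, 'width': 0.09442538630247702}
```

```bash
python3 -c "
import cv2
a=cv2.imread('pics/t0.png');cv2.imwrite('pics/t0b.png',cv2.resize(a,(800,600),interpolation=cv2.INTER_CUBIC))"
```

```text
(no output)
```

View pics/t0b.png

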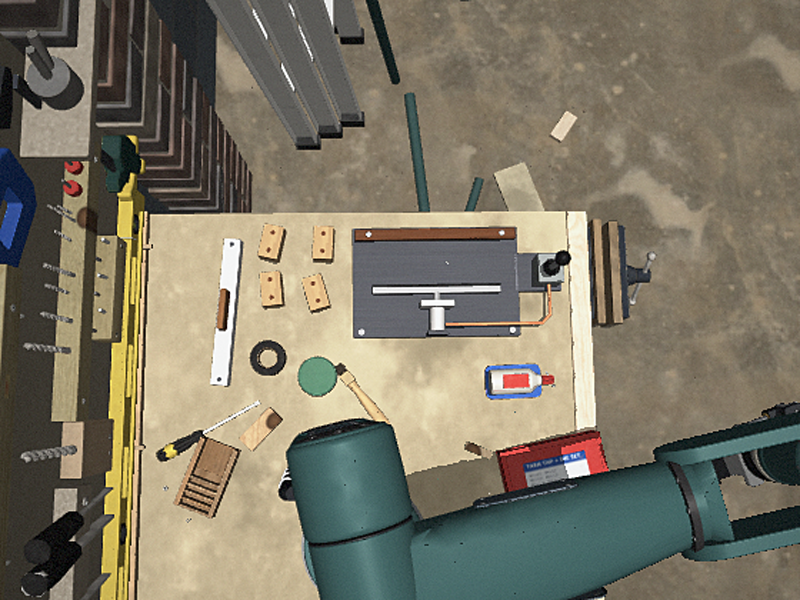

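View pics/s0.png

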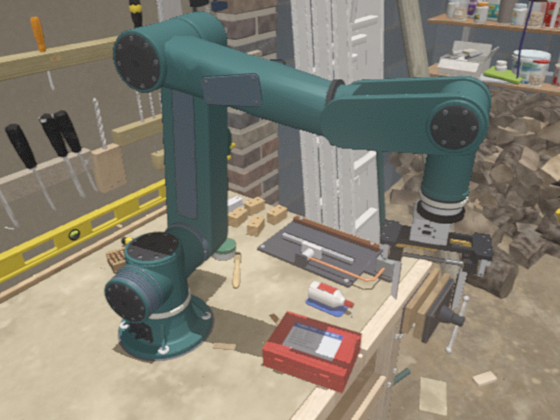

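The top view shows four blocks left of the press, at about (271,242), (323,243), (272,290) and (316,292) in the 800x600 picture. The straightedge lies along world x at (227,312), the rail is at (435,234), the lever knob at (562,257), the tape at (268,357) and the glue at (515,380).

Run:
```python
from h import *
im=cv2.imread("pics/t0.png")
cv2.imwrite("pics/c1.png",cv2.resize(im[140:280,140:270],None,fx=4.2,fy=4.2,interpolation=cv2.INTER_CUBIC))
hsv=cv2.cvtColor(im,cv2.COLOR_BGR2HSV)
for p in [(190,169),(190,178),(190,200),(226,170),(300,164),(270,164),(300,185),(160,180),(155,218),(300,203),(215,190)]: print(p,hsv[p[1],p[0]])
def comps(m,x0,x1,y0,y1,z,mina):
    mm=np.zeros_like(m);mm[y0:y1,x0:x1]=m[y0:y1,x0:x1]
    cs,_=cv2.findContours(mm,cv2.RETR_EXTERNAL,cv2.CHAIN_APPROX_NONE)
    for c in cs:
        if cv2.contourArea(c)<mina: continue
        r=cv2.minAreaRect(c);b=cv2.boxPoints(r)
        W=np.array([ray("top",p,z)[:2] for p in b])
        print(np.round(r[0],1),np.round(r[1],1),round(r[2],1),"W",np.round(W.mean(0),4),"len",np.round([np.linalg.norm(W[i]-W[i-1]) for i in(0,1)],4),"ang",[round(float(np.arctan2(*(W[i]-W[i-1])[::-1])),3) for i in(0,1)])
print("blocks");comps(cv2.inRange(hsv,(8,70,120),(22,255,255)),170,240,148,222,.036,80)
print("rail");comps(cv2.inRange(hsv,(0,90,30),(14,255,150)),240,370,150,180,.024,80)
print("bed");comps(cv2.inRange(hsv,(0,0,20),(180,100,110)),240,368,165,245,.01,500)
print("bar");comps(cv2.inRange(hsv,(0,0,150),(180,60,255)),250,360,198,207,.026,30)
print("se");comps(cv2.inRange(hsv,(0,0,180),(180,30,255)),140,172,160,275,.028,50)
print("grip");comps(cv2.inRange(hsv,(0,90,30),(20,255,200)),145,172,190,240,.064,30)
print("knob");comps(cv2.inRange(hsv,(0,0,0),(180,255,45)),375,405,170,195,.14,20)
```

```text
(190, 169) [ 19  94 236]
(190, 178) [ 17 105 224]
(190, 200) [ 19  96 236]
(226, 170) [ 19  93 239]
(300, 164) [ 11 138 129]
(270, 164) [ 10 147 125]
(300, 185) [129  17 106]
(160, 180) [ 60   1 245]
(155, 218) [ 13 135 191]
(300, 203) [  0   0 233]
(215, 190) [ 22  61 219]
blocks
[221.  204.8] [25.5 15. ] 72.6 W [0.4347 0.0835] len [0.0647 0.0375] ang [0.302, -1.272]
[189.  201.4] [23.6 14.2] 84.3 W [0.4443 0.1636] len [0.06   0.0356] ang [0.11, -1.479]
[225.5 170.5] [25. 15.] 90.0 W [0.5224 0.0722] len [0.0646 0.0381] ang [0.003, -1.579]
[189.3 168.3] [14.8 23.3] 14.0 W [0.5288 0.1636] len [0.0374 0.0598] ang [1.313, -0.229]
rail
[304.  163.3] [  7.5 112. ] 89.3 W [ 0.5418 -0.1286] len [0.0195 0.2887] ang [0.007, -1.567]
bed
[307.  200.7] [ 70.4 120.5] 89.5 W [ 0.4476 -0.1354] len [0.1828 0.3134] ang [0.004, -1.57]
bar
[305.5 203.2] [ 5.7 89. ] 89.1 W [ 0.4381 -0.1301] len [0.0147 0.2266] ang [0.007, -1.565]
se
[157.5 217.9] [ 11.8 102.6] 5.5 W [0.4059 0.2432] len [0.0291 0.2588] ang [1.462, -0.076]
grip
[155.7 215.9] [ 6.4 28. ] 5.7 W [0.4049 0.24  ] len [0.0155 0.0686] ang [1.459, -0.079]
knob
[389.6 183.7] [10.6 21. ] 53.1 W [ 0.4656 -0.3195] len [0.0246 0.0504] ang [0.61, -0.942]
```

View pics/c1.png

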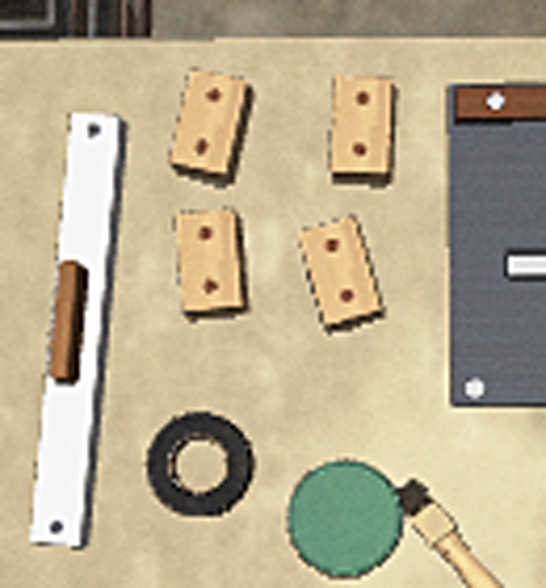

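The crop confirms four blocks with clean top faces (60 x 36 mm as measured) and the straightedge at 259 x 29 mm. The rail is 289 x 19.5 mm with its front face at x≈0.532 and its middle at y≈-0.129. I'm moving above the block nearest the press.

{"method": "carry_out", "body": {"deltas": [{"wz":0.92,"gripper":70},{"wz":0.92,"gripper":70},{"wz":0.91,"gripper":70},{"dx":0.57,"dy":-0.98,"gripper":70},{"dx":0.57,"dy":-0.98,"gripper":70},{"dx":0.57,"dy":-0.98,"gripper":70},{"dx":0.57,"dy":-0.98,"gripper":70},{"dx":0.57,"dy":-0.98,"gripper":70},{"dx":0.57,"dy":-0.98,"gripper":70},{"dx":0.57,"dy":-0.98,"gripper":70},{"dx":0.57,"dy":-0.98,"gripper":70},{"dx":0.57,"dy":-0.98,"gripper":70},{"dx":0.57,"dy":-0.98,"gripper":70},{"dx":0.57,"dy":-0.98,"gripper":70},{"dx":0.57,"dy":-0.98,"gripper":70},{"dx":0.57,"dy":-0.98,"gripper":70},{"dx":0.57,"dy":-0.98,"gripper":70},{"dx":0.57,"dy":-0.98,"gripper":70}]}}

```text
invalid input
```

{"method": "carry_out", "body": {"deltas": [{"dx":0.57,"dy":-0.98,"gripper":70},{"dx":0.57,"dy":-0.98,"gripper":70},{"dx":0.57,"dy":-0.98,"gripper":70},{"dx":0.57,"dy":-0.98,"gripper":70},{"dx":0.57,"dy":-0.98,"gripper":70},{"dx":0.57,"dy":-0.98,"gripper":70},{"dx":0.57,"dy":-0.98,"gripper":70},{"dx":0.57,"dy":-0.98,"gripper":70},{"dx":0.57,"dy":-0.98,"gripper":70},{"dx":0.57,"dy":-0.98,"gripper":70},{"dx":0.57,"dy":-0.98,"gripper":70},{"dx":0.57,"dy":-0.98,"gripper":70},{"dx":0.57,"dy":-0.98,"gripper":70},{"dx":0.57,"dy":-0.98,"gripper":70},{"dx":0.57,"dy":-0.98,"gripper":70},{"dz":1,"gripper":70},{"dz":1,"gripper":70},{"dz":1,"gripper":70},{"gripper":70},{"gripper":70}]}}

```text
invalid input
```

{"method": "carry_out", "body": {"deltas": [{"dx":0,"dy":0,"dz":0,"wx":0,"wy":0,"wz":0.92,"gripper":70},{"dx":0,"dy":0,"dz":0,"wx":0,"wy":0,"wz":0.92,"gripper":70},{"dx":0,"dy":0,"dz":0,"wx":0,"wy":0,"wz":0.91,"gripper":70}]}}

```text
time: 0.35
tool_pos: [0.1781, -0.5202, 0.302]
ee_rot: [-3.14, 0.0, -0.006]
wrist_force: [0.4, 0.1, -0.4]
width: 0.0774
finger_force: 0.0
```

{"method": "carry_out", "body": {"deltas": [{"dx":0.6,"dy":-1,"dz":0,"wx":0,"wy":0,"wz":0,"gripper":70},{"dx":0.6,"dy":-1,"dz":0,"wx":0,"wy":0,"wz":0,"gripper":70},{"dx":0.6,"dy":-1,"dz":0,"wx":0,"wy":0,"wz":0,"gripper":70},{"dx":0.6,"dy":-1,"dz":0,"wx":0,"wy":0,"wz":0,"gripper":70},{"dx":0.6,"dy":-1,"dz":0,"wx":0,"wy":0,"wz":0,"gripper":70},{"dx":0.6,"dy":-1,"dz":0,"wx":0,"wy":0,"wz":0,"gripper":70},{"dx":0.6,"dy":-1,"dz":0,"wx":0,"wy":0,"wz":0,"gripper":70},{"dx":0.6,"dy":-1,"dz":0,"wx":0,"wy":0,"wz":0,"gripper":70},{"dx":0.6,"dy":-1,"dz":0,"wx":0,"wy":0,"wz":0,"gripper":70},{"dx":0.6,"dy":-1,"dz":0,"wx":0,"wy":0,"wz":0,"gripper":70},{"dx":0.6,"dy":-1,"dz":0,"wx":0,"wy":0,"wz":0,"gripper":70},{"dx":0.6,"dy":-1,"dz":0,"wx":0,"wy":0,"wz":0,"gripper":70},{"dx":0.6,"dy":-1,"dz":0,"wx":0,"wy":0,"wz":0,"gripper":70},{"dx":0.6,"dy":-1,"dz":0,"wx":0,"wy":0,"wz":0,"gripper":70},{"dx":0.6,"dy":-1,"dz":0,"wx":0,"wy":0,"wz":0,"gripper":70}]}}

```text
time: 1.6
tool_pos: [0.3584, -0.2192, 0.3022]
ee_rot: [-3.141, 0.001, -0.0]
wrist_force: [0.6, 0.4, 0.8]
width: 0.0682
finger_force: 0.0
```

{"method": "carry_out", "body": {"deltas": [{"dx":0.6,"dy":-1,"dz":0,"wx":0,"wy":0,"wz":0,"gripper":70},{"dx":0.6,"dy":-1,"dz":0,"wx":0,"wy":0,"wz":0,"gripper":70},{"dx":0.6,"dy":-1,"dz":0,"wx":0,"wy":0,"wz":0,"gripper":70},{"dx":0.6,"dy":-1,"dz":0,"wx":0,"wy":0,"wz":0,"gripper":70},{"dx":0.6,"dy":-1,"dz":0,"wx":0,"wy":0,"wz":0,"gripper":70},{"dx":0.6,"dy":-1,"dz":0,"wx":0,"wy":0,"wz":0,"gripper":70},{"dx":0.6,"dy":-1,"dz":0,"wx":0,"wy":0,"wz":0,"gripper":70},{"dx":0.6,"dy":-1,"dz":0,"wx":0,"wy":0,"wz":0,"gripper":70},{"dx":0.6,"dy":-1,"dz":0,"wx":0,"wy":0,"wz":0,"gripper":70},{"dx":0.6,"dy":-1,"dz":0,"wx":0,"wy":0,"wz":0,"gripper":70},{"dx":0.6,"dy":-1,"dz":0,"wx":0,"wy":0,"wz":0,"gripper":70},{"dx":0.6,"dy":-1,"dz":0,"wx":0,"wy":0,"wz":0,"gripper":70},{"dx":0.6,"dy":-1,"dz":0,"wx":0,"wy":0,"wz":0,"gripper":70},{"dx":0,"dy":-1,"dz":0,"wx":0,"wy":0,"wz":0,"gripper":70},{"dx":0,"dy":-0.6,"dz":0,"wx":0,"wy":0,"wz":0,"gripper":70},{"dx":0,"dy":0,"dz":1,"wx":0,"wy":0,"wz":0,"gripper":70},{"dx":0,"dy":0,"dz":1,"wx":0,"wy":0,"wz":0,"gripper":70},{"dx":0,"dy":0,"dz":1,"wx":0,"wy":0,"wz":0,"gripper":70},{"dx":0,"dy":0,"dz":0,"wx":0,"wy":0,"wz":0,"gripper":70},{"dx":0,"dy":0,"dz":0,"wx":0,"wy":0,"wz":0,"gripper":70}]}}

```text
time: 3.27
tool_pos: [0.5134, 0.0714, 0.2414]
ee_rot: [3.141, 0.003, -0.0]
wrist_force: [0.6, -0.5, 0.8]
width: 0.0683
finger_force: 0.0
```

{"method": "carry_out", "body": {"deltas": [{"dx":0.4,"dy":0,"dz":1,"wx":0,"wy":0,"wz":0,"gripper":70},{"dx":0,"dy":0,"dz":1,"wx":0,"wy":0,"wz":0,"gripper":70},{"dx":0,"dy":0,"dz":1,"wx":0,"wy":0,"wz":0,"gripper":70},{"dx":0,"dy":0,"dz":1,"wx":0,"wy":0,"wz":0,"gripper":70},{"dx":0,"dy":0,"dz":1,"wx":0,"wy":0,"wz":0,"gripper":70},{"dx":0,"dy":0,"dz":0.8,"wx":0,"wy":0,"wz":0,"gripper":70},{"dx":0,"dy":0,"dz":0.55,"wx":0,"wy":0,"wz":0,"gripper":70},{"dx":0,"dy":0,"dz":0,"wx":0,"wy":0,"wz":0,"gripper":70},{"dx":0,"dy":0,"dz":0,"wx":0,"wy":0,"wz":0,"gripper":255},{"dx":0,"dy":0,"dz":0,"wx":0,"wy":0,"wz":0,"gripper":255},{"dx":0,"dy":0,"dz":0,"wx":0,"wy":0,"wz":0,"gripper":255},{"dx":0,"dy":0,"dz":0,"wx":0,"wy":0,"wz":0,"gripper":255},{"dx":0,"dy":0,"dz":0,"wx":0,"wy":0,"wz":0,"gripper":255},{"dx":0,"dy":0,"dz":0,"wx":0,"wy":0,"wz":0,"gripper":255},{"dx":0,"dy":0,"dz":0,"wx":0,"wy":0,"wz":0,"gripper":255}]}}

```text
time: 4.52
tool_pos: [0.5227, 0.0715, 0.1166]
ee_rot: [3.141, -0.002, -0.0]
wrist_force: [-0.9, 0.2, 3.1]
width: 0.0357
finger_force: 29.6
```

{"method": "carry_out", "body": {"deltas": [{"dx":0,"dy":0,"dz":-1,"wx":0,"wy":0,"wz":0,"gripper":255},{"dx":0,"dy":0,"dz":-1,"wx":0,"wy":0,"wz":0,"gripper":255},{"dx":0,"dy":0,"dz":-1,"wx":0,"wy":0,"wz":0,"gripper":255},{"dx":0,"dy":0,"dz":-1,"wx":0,"wy":0,"wz":0,"gripper":255},{"dx":0,"dy":0,"dz":0,"wx":0,"wy":0,"wz":-1,"gripper":255},{"dx":0,"dy":0,"dz":0,"wx":0,"wy":0,"wz":-1,"gripper":255},{"dx":0,"dy":0,"dz":0,"wx":0,"wy":0,"wz":-1,"gripper":255},{"dx":0,"dy":0,"dz":0,"wx":0,"wy":0,"wz":-1,"gripper":255},{"dx":0,"dy":0,"dz":0,"wx":0,"wy":0,"wz":-1,"gripper":255},{"dx":0,"dy":0,"dz":0,"wx":0,"wy":0,"wz":-1,"gripper":255},{"dx":0,"dy":0,"dz":0,"wx":0,"wy":0,"wz":-1,"gripper":255},{"dx":0,"dy":0,"dz":0,"wx":0,"wy":0,"wz":-1,"gripper":255},{"dx":0,"dy":0,"dz":0,"wx":0,"wy":0,"wz":-1,"gripper":255},{"dx":0,"dy":0,"dz":0,"wx":0,"wy":0,"wz":-1,"gripper":255},{"dx":0,"dy":0,"dz":0,"wx":0,"wy":0,"wz":-1,"gripper":255},{"dx":0,"dy":0,"dz":0,"wx":0,"wy":0,"wz":-1,"gripper":255},{"dx":0,"dy":0,"dz":0,"wx":0,"wy":0,"wz":-1,"gripper":255},{"dx":0,"dy":0,"dz":0,"wx":0,"wy":0,"wz":-0.13,"gripper":255}]}}

```text
time: 6.02
tool_pos: [0.522, 0.0716, 0.1952]
ee_rot: [-3.141, -0.0, 1.578]
wrist_force: [0.9, -0.2, 0.4]
width: 0.0359
finger_force: 29.6
```

{"method": "carry_out", "body": {"deltas": [{"dx":-1,"dy":-0.2,"dz":0,"wx":0,"wy":0,"wz":0,"gripper":255},{"dx":-1,"dy":-0.2,"dz":0,"wx":0,"wy":0,"wz":0,"gripper":255},{"dx":-1,"dy":-0.2,"dz":0,"wx":0,"wy":0,"wz":0,"gripper":255},{"dx":-1,"dy":-0.2,"dz":0,"wx":0,"wy":0,"wz":0,"gripper":255},{"dx":-1,"dy":-0.2,"dz":0,"wx":0,"wy":0,"wz":0,"gripper":255},{"dx":-0.15,"dy":-0.1,"dz":0,"wx":0,"wy":0,"wz":0,"gripper":255},{"dx":0,"dy":0,"dz":1,"wx":0,"wy":0,"wz":0,"gripper":255},{"dx":0,"dy":0,"dz":1,"wx":0,"wy":0,"wz":0,"gripper":255},{"dx":0,"dy":0,"dz":0.8,"wx":0,"wy":0,"wz":0,"gripper":255},{"dx":0,"dy":0,"dz":0.4,"wx":0,"wy":0,"wz":0,"gripper":255},{"dx":0,"dy":0,"dz":0.22,"wx":0,"wy":0,"wz":0,"gripper":255},{"dx":0,"dy":0,"dz":0,"wx":0,"wy":0,"wz":0,"gripper":255},{"dx":0,"dy":0,"dz":0,"wx":0,"wy":0,"wz":0,"gripper":255}]}}

```text
time: 7.1
tool_pos: [0.5013, -0.0313, 0.1279]
ee_rot: [3.14, 0.0, 1.575]
wrist_force: [0.2, -0.5, -0.7]
width: 0.0359
finger_force: 29.6
```

{"method": "carry_out", "body": {"deltas": [{"dx":0,"dy":0.25,"dz":0.05,"wx":0,"wy":0,"wz":0,"gripper":255},{"dx":0,"dy":0.25,"dz":0,"wx":0,"wy":0,"wz":0,"gripper":255},{"dx":0,"dy":0.1,"dz":0,"wx":0,"wy":0,"wz":0,"gripper":255},{"dx":0,"dy":0,"dz":0,"wx":0,"wy":0,"wz":0,"gripper":255}]}}

```text
time: 7.43
tool_pos: [0.5134, -0.0316, 0.1266]
ee_rot: [3.141, 0.0, 1.575]
wrist_force: [0.4, -0.8, -0.0]
width: 0.0361
finger_force: 29.6
```

{"method": "carry_out", "body": {"deltas": [{"dx":0,"dy":0.07,"dz":0,"wx":0,"wy":0,"wz":0,"gripper":255},{"dx":0,"dy":0,"dz":0,"wx":0,"wy":0,"wz":0,"gripper":255}]}}

```text
time: 7.6
tool_pos: [0.5137, -0.0316, 0.1265]
ee_rot: [-3.14, 0.0, 1.576]
wrist_force: [-3.7, -0.4, 3.0]
width: 0.0361
finger_force: 29.6
```

{"method": "carry_out", "body": {"deltas": [{"dx":0,"dy":0.05,"dz":0,"wx":0,"wy":0,"wz":0,"gripper":255},{"dx":0,"dy":0,"dz":0,"wx":0,"wy":0,"wz":0,"gripper":95},{"dx":0,"dy":0,"dz":0,"wx":0,"wy":0,"wz":0,"gripper":95},{"dx":0,"dy":0,"dz":0,"wx":0,"wy":0,"wz":0,"gripper":95},{"dx":0,"dy":0,"dz":0,"wx":0,"wy":0,"wz":0,"gripper":95},{"dx":0,"dy":0,"dz":-0.5,"wx":0,"wy":0,"wz":0,"gripper":95},{"dx":0,"dy":0,"dz":-1,"wx":0,"wy":0,"wz":0,"gripper":95},{"dx":0,"dy":0,"dz":-1,"wx":0,"wy":0,"wz":0,"gripper":95},{"dx":0,"dy":0,"dz":-1,"wx":0,"wy":0,"wz":0,"gripper":95},{"dx":1,"dy":-0.7,"dz":0,"wx":0,"wy":0,"wz":0,"gripper":95},{"dx":1,"dy":-0.7,"dz":0,"wx":0,"wy":0,"wz":0,"gripper":95},{"dx":1,"dy":-0.7,"dz":0,"wx":0,"wy":0,"wz":0,"gripper":95},{"dx":1,"dy":-0.7,"dz":0,"wx":0,"wy":0,"wz":0,"gripper":95},{"dx":1,"dy":-0.7,"dz":0,"wx":0,"wy":0,"wz":0,"gripper":95},{"dx":0.75,"dy":-0.5,"dz":0,"wx":0,"wy":0,"wz":0,"gripper":95}]}}

```text
time: 8.85
tool_pos: [0.4337, 0.0844, 0.1972]
ee_rot: [3.14, -0.001, 1.576]
wrist_force: [0.5, 0.8, 0.3]
width: 0.0591
finger_force: 0.0
```

{"method": "carry_out", "body": {"deltas": [{"dx":0,"dy":0,"dz":0,"wx":0,"wy":0,"wz":1,"gripper":95},{"dx":0,"dy":0,"dz":0,"wx":0,"wy":0,"wz":1,"gripper":95},{"dx":0,"dy":0,"dz":0,"wx":0,"wy":0,"wz":1,"gripper":95},{"dx":0,"dy":0,"dz":0,"wx":0,"wy":0,"wz":1,"gripper":95},{"dx":0,"dy":0,"dz":0,"wx":0,"wy":0,"wz":1,"gripper":95},{"dx":0,"dy":0,"dz":0,"wx":0,"wy":0,"wz":1,"gripper":95},{"dx":0,"dy":0,"dz":0,"wx":0,"wy":0,"wz":1,"gripper":95},{"dx":0,"dy":0,"dz":0,"wx":0,"wy":0,"wz":1,"gripper":95},{"dx":0,"dy":0,"dz":0,"wx":0,"wy":0,"wz":1,"gripper":95},{"dx":0,"dy":0,"dz":0,"wx":0,"wy":0,"wz":1,"gripper":95},{"dx":0,"dy":0,"dz":0,"wx":0,"wy":0,"wz":0.6,"gripper":95},{"dx":0,"dy":0,"dz":0,"wx":0,"wy":0,"wz":0,"gripper":95}]}}

```text
time: 9.85
tool_pos: [0.4348, 0.0832, 0.1971]
ee_rot: [3.141, -0.001, 0.302]
wrist_force: [-0.2, 0.9, 0.8]
width: 0.0592
finger_force: 0.0
```

```bash
cat >> h.py <<'E'
def comps(m,x0,x1,y0,y1,z,mina,n="top"):
    mm=np.zeros_like(m);mm[y0:y1,x0:x1]=m[y0:y1,x0:x1]
    cs,_=cv2.findContours(mm,cv2.RETR_EXTERNAL,cv2.CHAIN_APPROX_NONE)
    for c in cs:
        if cv2.contourArea(c)<mina: continue
        r=cv2.minAreaRect(c);b=cv2.boxPoints(r)
        W=np.array([ray(n,p,z)[:2] for p in b])
        print(np.round(r[0],1),"W",np.round(W.mean(0),4),"len",np.round([np.linalg.norm(W[i]-W[i-1]) for i in(0,1)],4),"ang",[round(float(np.arctan2(*(W[i]-W[i-1])[::-1])),3) for i in(0,1)])
E
python3 - <<'E'
from h import *
im=snap("top","t1");hsv=cv2.cvtColor(im,cv2.COLOR_RGB2HSV)
m=cv2.inRange(hsv,(8,70,120),(22,255,255))
comps(m,170,240,148,222,.036,80);comps(m,240,370,163,185,.046,60)
E
```

```text
[299. 171.] W [ 0.5173 -0.1139] len [0.041 0.253] ang [-0.005, -1.579]
```

{"method": "carry_out", "body": {"deltas": [{"dx":0,"dy":0,"dz":1,"wx":0,"wy":0,"wz":0,"gripper":95},{"dx":0,"dy":0,"dz":1,"wx":0,"wy":0,"wz":0,"gripper":95},{"dx":0,"dy":0,"dz":1,"wx":0,"wy":0,"wz":0,"gripper":95},{"dx":0,"dy":0,"dz":0.7,"wx":0,"wy":0,"wz":0,"gripper":95},{"dx":0,"dy":0,"dz":0.38,"wx":0,"wy":0,"wz":0,"gripper":95},{"dx":0,"dy":0,"dz":0,"wx":0,"wy":0,"wz":0,"gripper":95},{"dx":0,"dy":0,"dz":0,"wx":0,"wy":0,"wz":0,"gripper":255},{"dx":0,"dy":0,"dz":0,"wx":0,"wy":0,"wz":0,"gripper":255},{"dx":0,"dy":0,"dz":0,"wx":0,"wy":0,"wz":0,"gripper":255},{"dx":0,"dy":0,"dz":0,"wx":0,"wy":0,"wz":0,"gripper":255},{"dx":0,"dy":0,"dz":0,"wx":0,"wy":0,"wz":0,"gripper":255},{"dx":0,"dy":0,"dz":0,"wx":0,"wy":0,"wz":0,"gripper":255}]}}

```text
time: 10.9
tool_pos: [0.4353, 0.0832, 0.1158]
ee_rot: [3.141, -0.002, 0.304]
wrist_force: [0.1, -0.1, 4.0]
width: 0.0355
finger_force: 29.9
```

{"method": "carry_out", "body": {"deltas": [{"dx":0,"dy":0,"dz":-1,"wx":0,"wy":0,"wz":0,"gripper":255},{"dx":0,"dy":0,"dz":-1,"wx":0,"wy":0,"wz":0,"gripper":255},{"dx":0,"dy":0,"dz":-1,"wx":0,"wy":0,"wz":0,"gripper":255},{"dx":0,"dy":0,"dz":-1,"wx":0,"wy":0,"wz":0,"gripper":255},{"dx":0,"dy":0,"dz":0,"wx":0,"wy":0,"wz":-1,"gripper":255},{"dx":0,"dy":0,"dz":0,"wx":0,"wy":0,"wz":-1,"gripper":255},{"dx":0,"dy":0,"dz":0,"wx":0,"wy":0,"wz":-1,"gripper":255},{"dx":0,"dy":0,"dz":0,"wx":0,"wy":0,"wz":-1,"gripper":255},{"dx":0,"dy":0,"dz":0,"wx":0,"wy":0,"wz":-1,"gripper":255},{"dx":0,"dy":0,"dz":0,"wx":0,"wy":0,"wz":-1,"gripper":255},{"dx":0,"dy":0,"dz":0,"wx":0,"wy":0,"wz":-1,"gripper":255},{"dx":0,"dy":0,"dz":0,"wx":0,"wy":0,"wz":-1,"gripper":255},{"dx":0,"dy":0,"dz":0,"wx":0,"wy":0,"wz":-1,"gripper":255},{"dx":0,"dy":0,"dz":0,"wx":0,"wy":0,"wz":-1,"gripper":255},{"dx":0,"dy":0,"dz":0,"wx":0,"wy":0,"wz":-0.6,"gripper":255}]}}

```text
time: 12.15
tool_pos: [0.4342, 0.0831, 0.1942]
ee_rot: [-3.141, 0.0, 1.581]
wrist_force: [-0.6, 0.1, -0.7]
width: 0.0357
finger_force: 29.9
```

{"method": "carry_out", "body": {"deltas": [{"dx":-1,"dy":0.4,"dz":0,"wx":0,"wy":0,"wz":0,"gripper":255},{"dx":-1,"dy":0.4,"dz":0,"wx":0,"wy":0,"wz":0,"gripper":255},{"dx":-1,"dy":0.4,"dz":0,"wx":0,"wy":0,"wz":0,"gripper":255},{"dx":-1,"dy":0.4,"dz":0,"wx":0,"wy":0,"wz":0,"gripper":255},{"dx":-1,"dy":0.4,"dz":0,"wx":0,"wy":0,"wz":0,"gripper":255},{"dx":-1,"dy":0.4,"dz":0,"wx":0,"wy":0,"wz":0,"gripper":255},{"dx":-1,"dy":0.4,"dz":0,"wx":0,"wy":0,"wz":0,"gripper":255},{"dx":-1,"dy":0.4,"dz":0,"wx":0,"wy":0,"wz":0,"gripper":255},{"dx":-1,"dy":0.15,"dz":0,"wx":0,"wy":0,"wz":0,"gripper":255},{"dx":0,"dy":0,"dz":1,"wx":0,"wy":0,"wz":0,"gripper":255},{"dx":0,"dy":0,"dz":1,"wx":0,"wy":0,"wz":0,"gripper":255},{"dx":0,"dy":0,"dz":0.8,"wx":0,"wy":0,"wz":0,"gripper":255},{"dx":0,"dy":0,"dz":0.4,"wx":0,"wy":0,"wz":0,"gripper":255},{"dx":0,"dy":0,"dz":0.25,"wx":0,"wy":0,"wz":0,"gripper":255},{"dx":0,"dy":0,"dz":0,"wx":0,"wy":0,"wz":0,"gripper":255},{"dx":0,"dy":0,"dz":0,"wx":0,"wy":0,"wz":0,"gripper":255}]}}

```text
time: 13.48
tool_pos: [0.5028, -0.0965, 0.1262]
ee_rot: [3.14, 0.0, 1.576]
wrist_force: [0.7, -0.0, -0.9]
width: 0.0357
finger_force: 29.9
```

{"method": "carry_out", "body": {"deltas": [{"dx":0,"dy":0.25,"dz":0.02,"wx":0,"wy":0,"wz":0,"gripper":255},{"dx":0,"dy":0.2,"dz":0,"wx":0,"wy":0,"wz":0,"gripper":255},{"dx":0,"dy":0.1,"dz":0,"wx":0,"wy":0,"wz":0,"gripper":255},{"dx":0,"dy":0.07,"dz":0,"wx":0,"wy":0,"wz":0,"gripper":255},{"dx":0,"dy":0,"dz":0,"wx":0,"wy":0,"wz":0,"gripper":255}]}}

```text
time: 13.9
tool_pos: [0.5148, -0.0965, 0.1258]
ee_rot: [-3.14, 0.0, 1.576]
wrist_force: [-3.4, 0.3, 5.4]
width: 0.0354
finger_force: 29.9
```

{"method": "carry_out", "body": {"deltas": [{"dx":0,"dy":0,"dz":0,"wx":0,"wy":0,"wz":0,"gripper":95},{"dx":0,"dy":0,"dz":0,"wx":0,"wy":0,"wz":0,"gripper":95},{"dx":0,"dy":0,"dz":0,"wx":0,"wy":0,"wz":0,"gripper":95},{"dx":0,"dy":0,"dz":0,"wx":0,"wy":0,"wz":0,"gripper":95},{"dx":0,"dy":0,"dz":-0.5,"wx":0,"wy":0,"wz":0,"gripper":95},{"dx":0,"dy":0,"dz":-1,"wx":0,"wy":0,"wz":0,"gripper":95},{"dx":0,"dy":0,"dz":-1,"wx":0,"wy":0,"wz":0,"gripper":95},{"dx":0,"dy":0,"dz":-1,"wx":0,"wy":0,"wz":0,"gripper":95},{"dx":1,"dy":-0.3,"dz":0,"wx":0,"wy":0,"wz":0,"gripper":95},{"dx":1,"dy":-0.3,"dz":0,"wx":0,"wy":0,"wz":0,"gripper":95},{"dx":1,"dy":-0.3,"dz":0,"wx":0,"wy":0,"wz":0,"gripper":95},{"dx":1,"dy":-0.3,"dz":0,"wx":0,"wy":0,"wz":0,"gripper":95},{"dx":1,"dy":-0.3,"dz":0,"wx":0,"wy":0,"wz":0,"gripper":95},{"dx":1,"dy":-0.3,"dz":0,"wx":0,"wy":0,"wz":0,"gripper":95},{"dx":1,"dy":-0.3,"dz":0,"wx":0,"wy":0,"wz":0,"gripper":95},{"dx":1,"dy":-0.3,"dz":0,"wx":0,"wy":0,"wz":0,"gripper":95},{"dx":1,"dy":-0.3,"dz":0,"wx":0,"wy":0,"wz":0,"gripper":95},{"dx":1,"dy":-0.3,"dz":0,"wx":0,"wy":0,"wz":0,"gripper":95},{"dx":1,"dy":-0.3,"dz":0,"wx":0,"wy":0,"wz":0,"gripper":95},{"dx":1,"dy":-0.2,"dz":0,"wx":0,"wy":0,"wz":0,"gripper":95}]}}

```text
time: 15.57
tool_pos: [0.4433, 0.1442, 0.1962]
ee_rot: [3.14, -0.0, 1.575]
wrist_force: [-0.3, -0.1, 0.3]
width: 0.0588
finger_force: 0.0
```

{"method": "carry_out", "body": {"deltas": [{"dx":1,"dy":0,"dz":0,"wx":0,"wy":0,"wz":1,"gripper":95},{"dx":0,"dy":0,"dz":0,"wx":0,"wy":0,"wz":1,"gripper":95},{"dx":0,"dy":0,"dz":0,"wx":0,"wy":0,"wz":1,"gripper":95},{"dx":0,"dy":0,"dz":0,"wx":0,"wy":0,"wz":1,"gripper":95},{"dx":0,"dy":0,"dz":0,"wx":0,"wy":0,"wz":1,"gripper":95},{"dx":0,"dy":0,"dz":0,"wx":0,"wy":0,"wz":1,"gripper":95},{"dx":0,"dy":0,"dz":0,"wx":0,"wy":0,"wz":1,"gripper":95},{"dx":0,"dy":0,"dz":0,"wx":0,"wy":0,"wz":1,"gripper":95},{"dx":0,"dy":0,"dz":0,"wx":0,"wy":0,"wz":1,"gripper":95},{"dx":0,"dy":0,"dz":0,"wx":0,"wy":0,"wz":1,"gripper":95},{"dx":0,"dy":0,"dz":0,"wx":0,"wy":0,"wz":1,"gripper":95},{"dx":0,"dy":0,"dz":0,"wx":0,"wy":0,"wz":1,"gripper":95},{"dx":0,"dy":0,"dz":0,"wx":0,"wy":0,"wz":0.2,"gripper":95},{"dx":0,"dy":0,"dz":0,"wx":0,"wy":0,"wz":0,"gripper":95}]}}

```text
time: 16.73
tool_pos: [0.4437, 0.1632, 0.1959]
ee_rot: [-3.142, -0.001, 0.113]
wrist_force: [0.0, -0.2, 0.6]
width: 0.059
finger_force: 0.0
```

Run:
```python
from h import *
im=snap("top","t2");hsv=cv2.cvtColor(im,cv2.COLOR_RGB2HSV)
cv2.imwrite("pics/t2b.png",cv2.resize(cv2.cvtColor(im,cv2.COLOR_RGB2BGR)[140:260,130:410],None,fx=2.8,fy=2.8,interpolation=cv2.INTER_CUBIC))
m=cv2.inRange(hsv,(15,70,150),(22,255,255))
comps(m,170,240,148,222,.036,80);comps(m,240,370,163,185,.046,60)
```

```text
[291.  172.5] W [ 0.5136 -0.0934] len [0.0334 0.0556] ang [-0.013, -1.579]
[264.5 172.8] W [ 0.5133 -0.0266] len [0.0591 0.0325] ang [1.517, -0.049]
```

View pics/t2b.png

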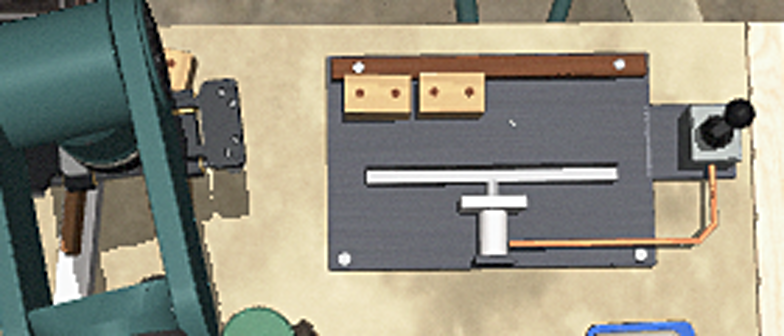

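Both blocks sit against the rail, at crop (377,95) and (451,95). Next I descend on the third block.

{"method": "carry_out", "body": {"deltas": [{"dx":0,"dy":0,"dz":1,"wx":0,"wy":0,"wz":0,"gripper":95},{"dx":0,"dy":0,"dz":1,"wx":0,"wy":0,"wz":0,"gripper":95},{"dx":0,"dy":0,"dz":1,"wx":0,"wy":0,"wz":0,"gripper":95},{"dx":0,"dy":0,"dz":0.7,"wx":0,"wy":0,"wz":0,"gripper":95},{"dx":0,"dy":0,"dz":0.33,"wx":0,"wy":0,"wz":0,"gripper":95},{"dx":0,"dy":0,"dz":0,"wx":0,"wy":0,"wz":0,"gripper":95},{"dx":0,"dy":0,"dz":0,"wx":0,"wy":0,"wz":0,"gripper":255},{"dx":0,"dy":0,"dz":0,"wx":0,"wy":0,"wz":0,"gripper":255},{"dx":0,"dy":0,"dz":0,"wx":0,"wy":0,"wz":0,"gripper":255},{"dx":0,"dy":0,"dz":0,"wx":0,"wy":0,"wz":0,"gripper":255},{"dx":0,"dy":0,"dz":0,"wx":0,"wy":0,"wz":0,"gripper":255},{"dx":0,"dy":0,"dz":0,"wx":0,"wy":0,"wz":0,"gripper":255}]}}

```text
time: 17.78
tool_pos: [0.4444, 0.1632, 0.1159]
ee_rot: [3.141, -0.003, 0.112]
wrist_force: [0.3, -0.4, 4.6]
width: 0.0362
finger_force: 30.0
```

{"method": "carry_out", "body": {"deltas": [{"dx":0,"dy":0,"dz":-1,"wx":0,"wy":0,"wz":0,"gripper":255},{"dx":0,"dy":0,"dz":-1,"wx":0,"wy":0,"wz":0,"gripper":255},{"dx":0,"dy":0,"dz":-1,"wx":0,"wy":0,"wz":0,"gripper":255},{"dx":0,"dy":0,"dz":-1,"wx":0,"wy":0,"wz":0,"gripper":255},{"dx":0,"dy":0,"dz":0,"wx":0,"wy":0,"wz":-1,"gripper":255},{"dx":0,"dy":0,"dz":0,"wx":0,"wy":0,"wz":-1,"gripper":255},{"dx":0,"dy":0,"dz":0,"wx":0,"wy":0,"wz":-1,"gripper":255},{"dx":0,"dy":0,"dz":0,"wx":0,"wy":0,"wz":-1,"gripper":255},{"dx":0,"dy":0,"dz":0,"wx":0,"wy":0,"wz":-1,"gripper":255},{"dx":0,"dy":0,"dz":0,"wx":0,"wy":0,"wz":-1,"gripper":255},{"dx":0,"dy":0,"dz":0,"wx":0,"wy":0,"wz":-1,"gripper":255},{"dx":0,"dy":0,"dz":0,"wx":0,"wy":0,"wz":-1,"gripper":255},{"dx":0,"dy":0,"dz":0,"wx":0,"wy":0,"wz":-1,"gripper":255},{"dx":0,"dy":0,"dz":0,"wx":0,"wy":0,"wz":-1,"gripper":255},{"dx":0,"dy":0,"dz":0,"wx":0,"wy":0,"wz":-1,"gripper":255},{"dx":0,"dy":0,"dz":0,"wx":0,"wy":0,"wz":-1,"gripper":255},{"dx":0,"dy":0,"dz":0,"wx":0,"wy":0,"wz":-0.2,"gripper":255}]}}

```text
time: 19.2
tool_pos: [0.4433, 0.1632, 0.1942]
ee_rot: [-3.141, 0.0, 1.578]
wrist_force: [-0.1, 0.1, -0.8]
width: 0.036
finger_force: 30.0
```

{"method": "carry_out", "body": {"deltas": [{"dx":-1,"dy":0.2,"dz":0,"wx":0,"wy":0,"wz":0,"gripper":255},{"dx":-1,"dy":0.2,"dz":0,"wx":0,"wy":0,"wz":0,"gripper":255},{"dx":-1,"dy":0.2,"dz":0,"wx":0,"wy":0,"wz":0,"gripper":255},{"dx":-1,"dy":0.2,"dz":0,"wx":0,"wy":0,"wz":0,"gripper":255},{"dx":-1,"dy":0.2,"dz":0,"wx":0,"wy":0,"wz":0,"gripper":255},{"dx":-1,"dy":0.2,"dz":0,"wx":0,"wy":0,"wz":0,"gripper":255},{"dx":-1,"dy":0.2,"dz":0,"wx":0,"wy":0,"wz":0,"gripper":255},{"dx":-1,"dy":0.2,"dz":0,"wx":0,"wy":0,"wz":0,"gripper":255},{"dx":-1,"dy":0.2,"dz":0,"wx":0,"wy":0,"wz":0,"gripper":255},{"dx":-1,"dy":0.2,"dz":0,"wx":0,"wy":0,"wz":0,"gripper":255},{"dx":-1,"dy":0.2,"dz":0,"wx":0,"wy":0,"wz":0,"gripper":255},{"dx":-1,"dy":0.2,"dz":0,"wx":0,"wy":0,"wz":0,"gripper":255},{"dx":-1,"dy":0.2,"dz":0,"wx":0,"wy":0,"wz":0,"gripper":255},{"dx":-1,"dy":0.2,"dz":0,"wx":0,"wy":0,"wz":0,"gripper":255},{"dx":-1,"dy":0.1,"dz":0,"wx":0,"wy":0,"wz":0,"gripper":255},{"dx":-1,"dy":0,"dz":0,"wx":0,"wy":0,"wz":0,"gripper":255},{"dx":-0.25,"dy":0,"dz":0,"wx":0,"wy":0,"wz":0,"gripper":255},{"dx":0,"dy":0,"dz":1,"wx":0,"wy":0,"wz":0,"gripper":255},{"dx":0,"dy":0,"dz":1,"wx":0,"wy":0,"wz":0,"gripper":255},{"dx":0,"dy":0,"dz":0,"wx":0,"wy":0,"wz":0,"gripper":255}]}}

```text
time: 20.87
tool_pos: [0.5008, -0.1601, 0.1503]
ee_rot: [-3.134, -0.004, 1.574]
wrist_force: [-1.0, 0.5, -2.3]
width: 0.0362
finger_force: 30.0
```

{"method": "carry_out", "body": {"deltas": [{"dx":0,"dy":0,"dz":0.8,"wx":0,"wy":0,"wz":0,"gripper":255},{"dx":0,"dy":0,"dz":0.4,"wx":0,"wy":0,"wz":0,"gripper":255},{"dx":0,"dy":0,"dz":0.25,"wx":0,"wy":0,"wz":0,"gripper":255},{"dx":0,"dy":0,"dz":0,"wx":0,"wy":0,"wz":0,"gripper":255},{"dx":0,"dy":0.25,"dz":0,"wx":0,"wy":0,"wz":0,"gripper":255},{"dx":0,"dy":0.2,"dz":0,"wx":0,"wy":0,"wz":0,"gripper":255},{"dx":0,"dy":0.05,"dz":0,"wx":0,"wy":0,"wz":0,"gripper":255},{"dx":0,"dy":0,"dz":0,"wx":0,"wy":0,"wz":0,"gripper":255}]}}

```text
time: 21.53
tool_pos: [0.5137, -0.1615, 0.1259]
ee_rot: [3.141, 0.0, 1.576]
wrist_force: [0.3, 0.2, -1.1]
width: 0.0359
finger_force: 30.0
```

{"method": "carry_out", "body": {"deltas": [{"dx":0,"dy":0.06,"dz":0,"wx":0,"wy":0,"wz":0,"gripper":255},{"dx":0,"dy":0,"dz":0,"wx":0,"wy":0,"wz":0,"gripper":255}]}}

```text
time: 21.7
tool_pos: [0.5145, -0.1615, 0.1258]
ee_rot: [3.141, 0.0, 1.575]
wrist_force: [-0.4, -0.5, 0.2]
width: 0.0356
finger_force: 30.0
```

{"method": "carry_out", "body": {"deltas": [{"dx":0,"dy":0.05,"dz":0,"wx":0,"wy":0,"wz":0,"gripper":255},{"dx":0,"dy":0,"dz":0,"wx":0,"wy":0,"wz":0,"gripper":255}]}}

```text
time: 21.87
tool_pos: [0.5152, -0.1615, 0.1258]
ee_rot: [-3.141, 0.0, 1.575]
wrist_force: [-0.6, 0.7, 0.1]
width: 0.0357
finger_force: 30.0
```

{"method": "carry_out", "body": {"deltas": [{"dx":0,"dy":0.05,"dz":0,"wx":0,"wy":0,"wz":0,"gripper":255},{"dx":0,"dy":0,"dz":0,"wx":0,"wy":0,"wz":0,"gripper":255}]}}

```text
time: 22.03
tool_pos: [0.5155, -0.1615, 0.1257]
ee_rot: [-3.139, 0.0, 1.576]
wrist_force: [-4.8, 0.0, 3.4]
width: 0.0358
finger_force: 30.0
```

{"method": "carry_out", "body": {"deltas": [{"dx":0,"dy":0.04,"dz":0,"wx":0,"wy":0,"wz":0,"gripper":255},{"dx":0,"dy":0,"dz":0,"wx":0,"wy":0,"wz":0,"gripper":255}]}}

```text
time: 22.2
tool_pos: [0.5157, -0.1615, 0.1257]
ee_rot: [-3.137, 0.0, 1.576]
wrist_force: [-6.8, 0.1, 4.0]
width: 0.0357
finger_force: 30.0
```

{"method": "carry_out", "body": {"deltas": [{"dx":0,"dy":0,"dz":0,"wx":0,"wy":0,"wz":0,"gripper":95},{"dx":0,"dy":0,"dz":0,"wx":0,"wy":0,"wz":0,"gripper":95},{"dx":0,"dy":0,"dz":0,"wx":0,"wy":0,"wz":0,"gripper":95},{"dx":0,"dy":0,"dz":0,"wx":0,"wy":0,"wz":0,"gripper":95},{"dx":0,"dy":0,"dz":-0.5,"wx":0,"wy":0,"wz":0,"gripper":95},{"dx":0,"dy":0,"dz":-1,"wx":0,"wy":0,"wz":0,"gripper":95},{"dx":0,"dy":0,"dz":-1,"wx":0,"wy":0,"wz":0,"gripper":95},{"dx":0,"dy":0,"dz":-1,"wx":0,"wy":0,"wz":0,"gripper":95},{"dx":1,"dy":0.1,"dz":0,"wx":0,"wy":0,"wz":0,"gripper":95},{"dx":1,"dy":0.1,"dz":0,"wx":0,"wy":0,"wz":0,"gripper":95},{"dx":1,"dy":0.1,"dz":0,"wx":0,"wy":0,"wz":0,"gripper":95},{"dx":1,"dy":0.1,"dz":0,"wx":0,"wy":0,"wz":0,"gripper":95},{"dx":1,"dy":0.1,"dz":0,"wx":0,"wy":0,"wz":0,"gripper":95},{"dx":1,"dy":0.1,"dz":0,"wx":0,"wy":0,"wz":0,"gripper":95},{"dx":1,"dy":0.1,"dz":0,"wx":0,"wy":0,"wz":0,"gripper":95},{"dx":1,"dy":0,"dz":0,"wx":0,"wy":0,"wz":0,"gripper":95},{"dx":1,"dy":0,"dz":0,"wx":0,"wy":0,"wz":0,"gripper":95},{"dx":1,"dy":0,"dz":0,"wx":0,"wy":0,"wz":0,"gripper":95},{"dx":1,"dy":0,"dz":0,"wx":0,"wy":0,"wz":0,"gripper":95},{"dx":1,"dy":0,"dz":0,"wx":0,"wy":0,"wz":0,"gripper":95}]}}

```text
time: 23.87
tool_pos: [0.5302, 0.0797, 0.1966]
ee_rot: [3.14, -0.0, 1.575]
wrist_force: [1.7, 0.2, -0.2]
width: 0.0588
finger_force: 0.0
```

Run:
```python
from h import *
im=snap("top","t3");hsv=cv2.cvtColor(im,cv2.COLOR_RGB2HSV)
m=cv2.inRange(hsv,(15,70,150),(22,255,255))
comps(m,170,240,148,222,.036,80);comps(m,240,370,163,185,.046,60)
```

```text
[264.5 173. ] W [ 0.5129 -0.0267] len [0.0308 0.058 ] ang [-0.006, -1.579]
[317.5 172. ] W [ 0.5143 -0.1604] len [0.0308 0.0582] ang [-0.02, -1.579]
[291.  172.5] W [ 0.5136 -0.0934] len [0.0334 0.0556] ang [-0.013, -1.579]
```

{"method": "carry_out", "body": {"deltas": [{"dx":1,"dy":0,"dz":0,"wx":0,"wy":0,"wz":0,"gripper":95},{"dx":1,"dy":0,"dz":0,"wx":0,"wy":0,"wz":0,"gripper":95},{"dx":1,"dy":0,"dz":0,"wx":0,"wy":0,"wz":0,"gripper":95},{"dx":1,"dy":0,"dz":0,"wx":0,"wy":0,"wz":0,"gripper":95},{"dx":0.25,"dy":0,"dz":0,"wx":0,"wy":0,"wz":0,"gripper":95},{"dx":0,"dy":0,"dz":0,"wx":0,"wy":0,"wz":1,"gripper":95},{"dx":0,"dy":0,"dz":0,"wx":0,"wy":0,"wz":1,"gripper":95},{"dx":0,"dy":0,"dz":0,"wx":0,"wy":0,"wz":1,"gripper":95},{"dx":0,"dy":0,"dz":0,"wx":0,"wy":0,"wz":1,"gripper":95},{"dx":0,"dy":0,"dz":0,"wx":0,"wy":0,"wz":1,"gripper":95},{"dx":0,"dy":0,"dz":0,"wx":0,"wy":0,"wz":1,"gripper":95},{"dx":0,"dy":0,"dz":0,"wx":0,"wy":0,"wz":1,"gripper":95},{"dx":0,"dy":0,"dz":0,"wx":0,"wy":0,"wz":1,"gripper":95},{"dx":0,"dy":0,"dz":0,"wx":0,"wy":0,"wz":1,"gripper":95},{"dx":0,"dy":0,"dz":0,"wx":0,"wy":0,"wz":1,"gripper":95},{"dx":0,"dy":0,"dz":0,"wx":0,"wy":0,"wz":1,"gripper":95},{"dx":0,"dy":0,"dz":0,"wx":0,"wy":0,"wz":1,"gripper":95},{"dx":0,"dy":0,"dz":0,"wx":0,"wy":0,"wz":1,"gripper":95},{"dx":0,"dy":0,"dz":0,"wx":0,"wy":0,"wz":1,"gripper":95},{"dx":0,"dy":0,"dz":0,"wx":0,"wy":0,"wz":1,"gripper":95}]}}

```text
time: 25.58
tool_pos: [0.5299, 0.1626, 0.1962]
ee_rot: [3.141, -0.001, -0.231]
wrist_force: [0.0, 0.2, -0.1]
width: 0.0584
finger_force: 0.0
```

{"method": "carry_out", "body": {"deltas": [{"dx":0,"dy":0,"dz":1,"wx":0,"wy":0,"wz":0,"gripper":95},{"dx":0,"dy":0,"dz":1,"wx":0,"wy":0,"wz":0,"gripper":95},{"dx":0,"dy":0,"dz":1,"wx":0,"wy":0,"wz":0,"gripper":95},{"dx":0,"dy":0,"dz":0.7,"wx":0,"wy":0,"wz":0,"gripper":95},{"dx":0,"dy":0,"dz":0.33,"wx":0,"wy":0,"wz":0,"gripper":95},{"dx":0,"dy":0,"dz":0,"wx":0,"wy":0,"wz":0,"gripper":95},{"dx":0,"dy":0,"dz":0,"wx":0,"wy":0,"wz":0,"gripper":255},{"dx":0,"dy":0,"dz":0,"wx":0,"wy":0,"wz":0,"gripper":255},{"dx":0,"dy":0,"dz":0,"wx":0,"wy":0,"wz":0,"gripper":255},{"dx":0,"dy":0,"dz":0,"wx":0,"wy":0,"wz":0,"gripper":255},{"dx":0,"dy":0,"dz":0,"wx":0,"wy":0,"wz":0,"gripper":255},{"dx":0,"dy":0,"dz":0,"wx":0,"wy":0,"wz":0,"gripper":255}]}}

```text
time: 26.58
tool_pos: [0.5303, 0.1636, 0.1164]
ee_rot: [-3.141, -0.002, -0.224]
wrist_force: [-0.1, -1.0, 4.1]
width: 0.0358
finger_force: 30.0
```

{"method": "carry_out", "body": {"deltas": [{"dx":0,"dy":0,"dz":-1,"wx":0,"wy":0,"wz":0,"gripper":255},{"dx":0,"dy":0,"dz":-1,"wx":0,"wy":0,"wz":0,"gripper":255},{"dx":0,"dy":0,"dz":-1,"wx":0,"wy":0,"wz":0,"gripper":255},{"dx":0,"dy":0,"dz":-1,"wx":0,"wy":0,"wz":0,"gripper":255},{"dx":0,"dy":0,"dz":0,"wx":0,"wy":0,"wz":-1,"gripper":255},{"dx":0,"dy":0,"dz":0,"wx":0,"wy":0,"wz":-1,"gripper":255},{"dx":0,"dy":0,"dz":0,"wx":0,"wy":0,"wz":-1,"gripper":255},{"dx":0,"dy":0,"dz":0,"wx":0,"wy":0,"wz":-1,"gripper":255},{"dx":0,"dy":0,"dz":0,"wx":0,"wy":0,"wz":-1,"gripper":255},{"dx":0,"dy":0,"dz":0,"wx":0,"wy":0,"wz":-1,"gripper":255},{"dx":0,"dy":0,"dz":0,"wx":0,"wy":0,"wz":-1,"gripper":255},{"dx":0,"dy":0,"dz":0,"wx":0,"wy":0,"wz":-1,"gripper":255},{"dx":0,"dy":0,"dz":0,"wx":0,"wy":0,"wz":-1,"gripper":255},{"dx":0,"dy":0,"dz":0,"wx":0,"wy":0,"wz":-1,"gripper":255},{"dx":0,"dy":0,"dz":0,"wx":0,"wy":0,"wz":-1,"gripper":255},{"dx":0,"dy":0,"dz":0,"wx":0,"wy":0,"wz":-1,"gripper":255},{"dx":0,"dy":0,"dz":0,"wx":0,"wy":0,"wz":-1,"gripper":255},{"dx":0,"dy":0,"dz":0,"wx":0,"wy":0,"wz":-1,"gripper":255},{"dx":0,"dy":0,"dz":0,"wx":0,"wy":0,"wz":-1,"gripper":255},{"dx":-0.5,"dy":-0.3,"dz":0,"wx":0,"wy":0,"wz":0,"gripper":255}]}}

```text
time: 28.25
tool_pos: [0.5238, 0.1544, 0.1946]
ee_rot: [-3.141, -0.001, 1.579]
wrist_force: [0.6, -0.7, -0.8]
width: 0.0358
finger_force: 30.0
```

{"method": "carry_out", "body": {"deltas": [{"dx":-1,"dy":0,"dz":0,"wx":0,"wy":0,"wz":0,"gripper":255},{"dx":-1,"dy":0,"dz":0,"wx":0,"wy":0,"wz":0,"gripper":255},{"dx":-1,"dy":0,"dz":0,"wx":0,"wy":0,"wz":0,"gripper":255},{"dx":-1,"dy":0,"dz":0,"wx":0,"wy":0,"wz":0,"gripper":255},{"dx":-1,"dy":0,"dz":0,"wx":0,"wy":0,"wz":0,"gripper":255},{"dx":-1,"dy":0,"dz":0,"wx":0,"wy":0,"wz":0,"gripper":255},{"dx":-1,"dy":0,"dz":0,"wx":0,"wy":0,"wz":0,"gripper":255},{"dx":-1,"dy":0,"dz":0,"wx":0,"wy":0,"wz":0,"gripper":255},{"dx":-1,"dy":-0.1,"dz":0,"wx":0,"wy":0,"wz":0,"gripper":255},{"dx":-1,"dy":-0.1,"dz":0,"wx":0,"wy":0,"wz":0,"gripper":255},{"dx":-1,"dy":-0.1,"dz":0,"wx":0,"wy":0,"wz":0,"gripper":255},{"dx":-1,"dy":-0.1,"dz":0,"wx":0,"wy":0,"wz":0,"gripper":255},{"dx":-1,"dy":-0.1,"dz":0,"wx":0,"wy":0,"wz":0,"gripper":255},{"dx":-1,"dy":-0.1,"dz":0,"wx":0,"wy":0,"wz":0,"gripper":255},{"dx":-1,"dy":-0.1,"dz":0,"wx":0,"wy":0,"wz":0,"gripper":255},{"dx":-1,"dy":-0.1,"dz":0,"wx":0,"wy":0,"wz":0,"gripper":255},{"dx":-1,"dy":-0.1,"dz":0,"wx":0,"wy":0,"wz":0,"gripper":255},{"dx":-1,"dy":-0.1,"dz":0,"wx":0,"wy":0,"wz":0,"gripper":255},{"dx":-1,"dy":0,"dz":0,"wx":0,"wy":0,"wz":0,"gripper":255},{"dx":0,"dy":0,"dz":0,"wx":0,"wy":0,"wz":0,"gripper":255}]}}

```text
time: 29.92
tool_pos: [0.5043, -0.2298, 0.1948]
ee_rot: [-3.141, 0.002, 1.569]
wrist_force: [-0.6, 0.6, 0.3]
width: 0.0359
finger_force: 30.0
```

{"method": "carry_out", "body": {"deltas": [{"dx":0,"dy":0,"dz":1,"wx":0,"wy":0,"wz":0,"gripper":255},{"dx":0,"dy":0,"dz":1,"wx":0,"wy":0,"wz":0,"gripper":255},{"dx":0,"dy":0,"dz":0.8,"wx":0,"wy":0,"wz":0,"gripper":255},{"dx":0,"dy":0,"dz":0.4,"wx":0,"wy":0,"wz":0,"gripper":255},{"dx":0,"dy":0,"dz":0.24,"wx":0,"wy":0,"wz":0,"gripper":255},{"dx":0,"dy":0,"dz":0,"wx":0,"wy":0,"wz":0,"gripper":255},{"dx":0,"dy":0.25,"dz":0,"wx":0,"wy":0,"wz":0,"gripper":255},{"dx":0,"dy":0.2,"dz":0,"wx":0,"wy":0,"wz":0,"gripper":255},{"dx":0,"dy":0.1,"dz":0,"wx":0,"wy":0,"wz":0,"gripper":255},{"dx":0,"dy":0,"dz":0,"wx":0,"wy":0,"wz":0,"gripper":255},{"dx":0,"dy":0,"dz":0,"wx":0,"wy":0,"wz":0,"gripper":255}]}}

```text
time: 30.83
tool_pos: [0.5158, -0.2266, 0.1264]
ee_rot: [-3.139, 0.0, 1.575]
wrist_force: [-3.5, -0.1, 2.6]
width: 0.036
finger_force: 30.0
```

{"method": "carry_out", "body": {"deltas": [{"dx":0,"dy":0.05,"dz":0,"wx":0,"wy":0,"wz":0,"gripper":255},{"dx":0,"dy":0,"dz":0,"wx":0,"wy":0,"wz":0,"gripper":255}]}}

```text
time: 31.0
tool_pos: [0.5161, -0.2266, 0.1264]
ee_rot: [-3.137, -0.0, 1.575]
wrist_force: [-7.6, 0.1, 4.4]
width: 0.0356
finger_force: 30.0
```

{"method": "carry_out", "body": {"deltas": [{"dx":0,"dy":0,"dz":0,"wx":0,"wy":0,"wz":0,"gripper":110},{"dx":0,"dy":0,"dz":0,"wx":0,"wy":0,"wz":0,"gripper":110},{"dx":0,"dy":0,"dz":0,"wx":0,"wy":0,"wz":0,"gripper":110},{"dx":0,"dy":0,"dz":0,"wx":0,"wy":0,"wz":0,"gripper":110},{"dx":0,"dy":0,"dz":-0.5,"wx":0,"wy":0,"wz":0,"gripper":110},{"dx":0,"dy":0,"dz":-1,"wx":0,"wy":0,"wz":0,"gripper":110},{"dx":0,"dy":0,"dz":-1,"wx":0,"wy":0,"wz":0,"gripper":110},{"dx":0,"dy":0,"dz":-1,"wx":0,"wy":0,"wz":0,"gripper":110},{"dx":1,"dy":0,"dz":0,"wx":0,"wy":0,"wz":0,"gripper":110},{"dx":1,"dy":-0.5,"dz":0,"wx":0,"wy":0,"wz":0,"gripper":110},{"dx":1,"dy":-0.5,"dz":0,"wx":0,"wy":0,"wz":0,"gripper":110},{"dx":1,"dy":-0.5,"dz":0,"wx":0,"wy":0,"wz":0,"gripper":110},{"dx":1,"dy":-0.5,"dz":0,"wx":0,"wy":0,"wz":0,"gripper":110},{"dx":1,"dy":-0.5,"dz":0,"wx":0,"wy":0,"wz":0,"gripper":110},{"dx":1,"dy":-0.5,"dz":0,"wx":0,"wy":0,"wz":0,"gripper":110},{"dx":1,"dy":-0.5,"dz":0,"wx":0,"wy":0,"wz":0,"gripper":110},{"dx":1,"dy":-0.5,"dz":0,"wx":0,"wy":0,"wz":0,"gripper":110},{"dx":1,"dy":-0.5,"dz":0,"wx":0,"wy":0,"wz":0,"gripper":110},{"dx":1,"dy":-0.5,"dz":0,"wx":0,"wy":0,"wz":0,"gripper":110},{"dx":1,"dy":-0.5,"dz":0,"wx":0,"wy":0,"wz":0,"gripper":110}]}}

```text
time: 32.67
tool_pos: [0.4061, 0.014, 0.1973]
ee_rot: [3.139, -0.0, 1.575]
wrist_force: [0.9, -0.3, 0.1]
width: 0.053
finger_force: 0.0
```

{"method": "carry_out", "body": {"deltas": [{"dx":1,"dy":0,"dz":0,"wx":0,"wy":0,"wz":1,"gripper":130},{"dx":0,"dy":0,"dz":0,"wx":0,"wy":0,"wz":1,"gripper":130},{"dx":0,"dy":0,"dz":0,"wx":0,"wy":0,"wz":1,"gripper":130},{"dx":0,"dy":0,"dz":0,"wx":0,"wy":0,"wz":1,"gripper":130},{"dx":0,"dy":0,"dz":0,"wx":0,"wy":0,"wz":1,"gripper":130},{"dx":0,"dy":0,"dz":0,"wx":0,"wy":0,"wz":1,"gripper":130},{"dx":0,"dy":0,"dz":0,"wx":0,"wy":0,"wz":1,"gripper":130},{"dx":0,"dy":0,"dz":0,"wx":0,"wy":0,"wz":1,"gripper":130},{"dx":0,"dy":0,"dz":0,"wx":0,"wy":0,"wz":1,"gripper":130},{"dx":0,"dy":0,"dz":0,"wx":0,"wy":0,"wz":1,"gripper":130},{"dx":0,"dy":0,"dz":0,"wx":0,"wy":0,"wz":1,"gripper":130},{"dx":0,"dy":0,"dz":0,"wx":0,"wy":0,"wz":1,"gripper":130},{"dx":0,"dy":0,"dz":0,"wx":0,"wy":0,"wz":1,"gripper":130},{"dx":0,"dy":0,"dz":0,"wx":0,"wy":0,"wz":0.8,"gripper":130},{"dx":0,"dy":0,"dz":0,"wx":0,"wy":0,"wz":0,"gripper":130}]}}

```text
time: 33.92
tool_pos: [0.4065, 0.0331, 0.1972]
ee_rot: [-3.141, -0.002, -0.082]
wrist_force: [0.1, 0.1, -0.2]
width: 0.0459
finger_force: 0.0
```

Run:
```python
from h import *
im=snap("top","t4");hsv=cv2.cvtColor(im,cv2.COLOR_RGB2HSV)
m=cv2.inRange(hsv,(15,70,150),(22,255,255))
comps(m,170,240,148,222,.036,80);comps(m,240,370,163,185,.046,60)
cv2.imwrite("pics/t4b.png",cv2.resize(cv2.cvtColor(im,cv2.COLOR_RGB2BGR)[140:300,130:410],None,fx=2.8,fy=2.8,interpolation=cv2.INTER_CUBIC))
```

```text
[269. 173.] W [ 0.5128 -0.038 ] len [0.0308 0.0353] ang [-0.009, -1.579]
[317.5 172. ] W [ 0.5143 -0.1604] len [0.0308 0.0582] ang [-0.02, -1.579]
[291.  172.5] W [ 0.5136 -0.0934] len [0.0334 0.0556] ang [-0.013, -1.579]
[343.5 171.5] W [ 0.515  -0.2262] len [0.0335 0.0584] ang [-0.027, -1.579]
```

View pics/t4b.png

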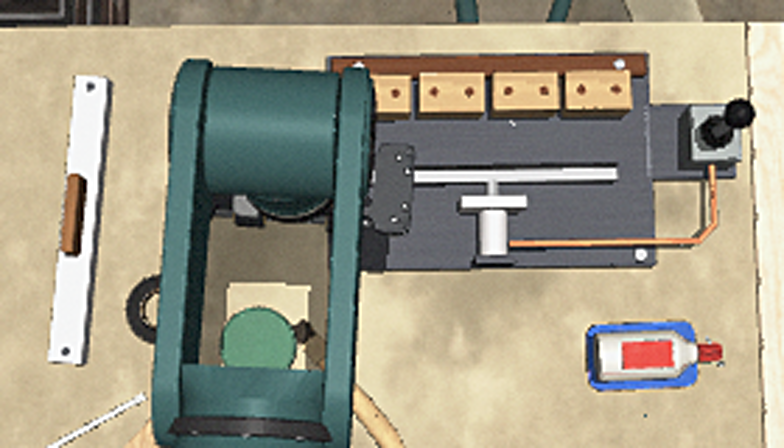

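All four blocks are in a row on the rail. The straightedge is untouched at crop (78,220), so I go there and grip it.

{"method": "carry_out", "body": {"deltas": [{"dx":-0.1,"dy":-1,"dz":0,"wx":0,"wy":0,"wz":0,"gripper":130},{"dx":-0.1,"dy":-1,"dz":0,"wx":0,"wy":0,"wz":0,"gripper":130},{"dx":-0.1,"dy":-1,"dz":0,"wx":0,"wy":0,"wz":0,"gripper":130},{"dx":-0.1,"dy":-1,"dz":0,"wx":0,"wy":0,"wz":0,"gripper":130},{"dx":-0.1,"dy":-1,"dz":0,"wx":0,"wy":0,"wz":0,"gripper":130},{"dx":-0.1,"dy":-1,"dz":0,"wx":0,"wy":0,"wz":0,"gripper":130},{"dx":-0.1,"dy":-1,"dz":0,"wx":0,"wy":0,"wz":0,"gripper":130},{"dx":-0.1,"dy":-1,"dz":0,"wx":0,"wy":0,"wz":0,"gripper":130},{"dx":-0.1,"dy":-1,"dz":0,"wx":0,"wy":0,"wz":0,"gripper":130},{"dx":0,"dy":-1,"dz":0,"wx":0,"wy":0,"wz":0,"gripper":130},{"dx":0,"dy":-0.45,"dz":0,"wx":0,"wy":0,"wz":0,"gripper":130},{"dx":0,"dy":0,"dz":1,"wx":0,"wy":0,"wz":0,"gripper":130},{"dx":0,"dy":0,"dz":0,"wx":0,"wy":0,"wz":0,"gripper":130},{"dx":0,"dy":0,"dz":0,"wx":0,"wy":0,"wz":0,"gripper":130}]}}

```text
time: 35.13
tool_pos: [0.4044, 0.2423, 0.1754]
ee_rot: [3.14, 0.003, -0.08]
wrist_force: [-0.5, 0.5, 0.3]
width: 0.046
finger_force: 0.0
```

{"method": "carry_out", "body": {"deltas": [{"dx":0,"dy":0,"dz":1,"wx":0,"wy":0,"wz":0,"gripper":130},{"dx":0,"dy":0,"dz":0.8,"wx":0,"wy":0,"wz":0,"gripper":130},{"dx":0,"dy":0,"dz":0.5,"wx":0,"wy":0,"wz":0,"gripper":130},{"dx":0,"dy":0,"dz":0,"wx":0,"wy":0,"wz":0,"gripper":130},{"dx":0,"dy":0,"dz":0,"wx":0,"wy":0,"wz":0,"gripper":255},{"dx":0,"dy":0,"dz":0,"wx":0,"wy":0,"wz":0,"gripper":255},{"dx":0,"dy":0,"dz":0,"wx":0,"wy":0,"wz":0,"gripper":255},{"dx":0,"dy":0,"dz":0,"wx":0,"wy":0,"wz":0,"gripper":255},{"dx":0,"dy":0,"dz":0,"wx":0,"wy":0,"wz":0,"gripper":255},{"dx":0,"dy":0,"dz":0,"wx":0,"wy":0,"wz":0,"gripper":255},{"dx":0,"dy":0,"dz":0,"wx":0,"wy":0,"wz":0,"gripper":255},{"dx":0,"dy":0,"dz":0,"wx":0,"wy":0,"wz":0,"gripper":255}]}}

```text
time: 36.13
tool_pos: [0.4053, 0.2428, 0.1307]
ee_rot: [3.142, -0.001, -0.081]
wrist_force: [-1.3, -1.4, 2.9]
width: 0.0118
finger_force: 30.0
```

The fingertips would hit the block tops when the straightedge goes flush, so I regrip 8 mm higher.

{"method": "carry_out", "body": {"deltas": [{"dx":0,"dy":0,"dz":0,"wx":0,"wy":0,"wz":0,"gripper":200},{"dx":0,"dy":0,"dz":0,"wx":0,"wy":0,"wz":0,"gripper":200},{"dx":0,"dy":0,"dz":-0.4,"wx":0,"wy":0,"wz":0,"gripper":200},{"dx":0,"dy":0,"dz":0,"wx":0,"wy":0,"wz":0,"gripper":200},{"dx":0,"dy":0,"dz":0,"wx":0,"wy":0,"wz":0,"gripper":255},{"dx":0,"dy":0,"dz":0,"wx":0,"wy":0,"wz":0,"gripper":255},{"dx":0,"dy":0,"dz":0,"wx":0,"wy":0,"wz":0,"gripper":255},{"dx":0,"dy":0,"dz":0,"wx":0,"wy":0,"wz":0,"gripper":255},{"dx":0,"dy":0,"dz":0,"wx":0,"wy":0,"wz":0,"gripper":255}]}}

```text
time: 36.88
tool_pos: [0.4053, 0.2428, 0.1386]
ee_rot: [-3.141, -0.001, -0.081]
wrist_force: [0.3, 0.3, 2.0]
width: 0.0113
finger_force: 30.0
```

{"method": "carry_out", "body": {"deltas": [{"dx":0,"dy":0,"dz":-1,"wx":0,"wy":0,"wz":0,"gripper":255},{"dx":0,"dy":0,"dz":-1,"wx":0,"wy":0,"wz":0,"gripper":255},{"dx":0,"dy":0,"dz":-1,"wx":0,"wy":0,"wz":0,"gripper":255},{"dx":0,"dy":0,"dz":-1,"wx":0,"wy":0,"wz":0,"gripper":255},{"dx":0,"dy":0,"dz":0,"wx":0,"wy":0,"wz":-1,"gripper":255},{"dx":0,"dy":0,"dz":0,"wx":0,"wy":0,"wz":-1,"gripper":255},{"dx":0,"dy":0,"dz":0,"wx":0,"wy":0,"wz":-1,"gripper":255},{"dx":0,"dy":0,"dz":0,"wx":0,"wy":0,"wz":-1,"gripper":255},{"dx":0,"dy":0,"dz":0,"wx":0,"wy":0,"wz":-1,"gripper":255},{"dx":0,"dy":0,"dz":0,"wx":0,"wy":0,"wz":-1,"gripper":255},{"dx":0,"dy":0,"dz":0,"wx":0,"wy":0,"wz":-1,"gripper":255},{"dx":0,"dy":0,"dz":0,"wx":0,"wy":0,"wz":-1,"gripper":255},{"dx":0,"dy":0,"dz":0,"wx":0,"wy":0,"wz":-1,"gripper":255},{"dx":0,"dy":0,"dz":0,"wx":0,"wy":0,"wz":-1,"gripper":255},{"dx":0,"dy":0,"dz":0,"wx":0,"wy":0,"wz":-1,"gripper":255},{"dx":0,"dy":0,"dz":0,"wx":0,"wy":0,"wz":-1,"gripper":255},{"dx":0,"dy":0,"dz":0,"wx":0,"wy":0,"wz":-1,"gripper":255},{"dx":0,"dy":0,"dz":0,"wx":0,"wy":0,"wz":-0.85,"gripper":255}]}}

```text
time: 38.38
tool_pos: [0.4044, 0.2425, 0.2166]
ee_rot: [-3.139, 0.001, 1.587]
wrist_force: [-0.1, 0.2, -3.0]
width: 0.012
finger_force: 30.0
```

{"method": "carry_out", "body": {"deltas": [{"dx":-0.6,"dy":0.2,"dz":0,"wx":0,"wy":0,"wz":0,"gripper":255},{"dx":-1,"dy":0.2,"dz":0,"wx":0,"wy":0,"wz":0,"gripper":255},{"dx":-1,"dy":0.2,"dz":0,"wx":0,"wy":0,"wz":0,"gripper":255},{"dx":-1,"dy":0.2,"dz":0,"wx":0,"wy":0,"wz":0,"gripper":255},{"dx":-1,"dy":0.2,"dz":0,"wx":0,"wy":0,"wz":0,"gripper":255},{"dx":-1,"dy":0.2,"dz":0,"wx":0,"wy":0,"wz":0,"gripper":255},{"dx":-1,"dy":0.2,"dz":0,"wx":0,"wy":0,"wz":0,"gripper":255},{"dx":-1,"dy":0.2,"dz":0,"wx":0,"wy":0,"wz":0,"gripper":255},{"dx":-1,"dy":0.2,"dz":0,"wx":0,"wy":0,"wz":0,"gripper":255},{"dx":-1,"dy":0.2,"dz":0,"wx":0,"wy":0,"wz":0,"gripper":255},{"dx":-1,"dy":0.2,"dz":0,"wx":0,"wy":0,"wz":0,"gripper":255},{"dx":-1,"dy":0.2,"dz":0,"wx":0,"wy":0,"wz":0,"gripper":255},{"dx":-1,"dy":0.2,"dz":0,"wx":0,"wy":0,"wz":0,"gripper":255},{"dx":-1,"dy":0.2,"dz":0,"wx":0,"wy":0,"wz":0,"gripper":255},{"dx":-1,"dy":0.2,"dz":0,"wx":0,"wy":0,"wz":0,"gripper":255},{"dx":-1,"dy":0.2,"dz":0,"wx":0,"wy":0,"wz":0,"gripper":255},{"dx":-1,"dy":0,"dz":0,"wx":0,"wy":0,"wz":0,"gripper":255},{"dx":-1,"dy":0,"dz":0,"wx":0,"wy":0,"wz":0,"gripper":255},{"dx":-1,"dy":0,"dz":0,"wx":0,"wy":0,"wz":0,"gripper":255},{"dx":0,"dy":0,"dz":0,"wx":0,"wy":0,"wz":0,"gripper":255}]}}

```text
time: 40.05
tool_pos: [0.4724, -0.1313, 0.2167]
ee_rot: [-3.139, 0.001, 1.578]
wrist_force: [-0.4, 1.2, -3.3]
width: 0.0118
finger_force: 30.0
```

Run:
```python
from h import *
o=robot.get_obs();print(o["tool_pos"],o["ee_rot"])
snap("scene","s5");im=snap("top","t5");hsv=cv2.cvtColor(im,cv2.COLOR_RGB2HSV)
cv2.imwrite("pics/t5b.png",cv2.resize(cv2.cvtColor(im,cv2.COLOR_RGB2BGR)[140:300,130:410],None,fx=2.8,fy=2.8,interpolation=cv2.INTER_CUBIC))
```

```text
[ 0.4724094  -0.13133972  0.21667858] [-3.13878041e+00  1.34754612e-03  1.57789174e+00]
```

View pics/t5b.png

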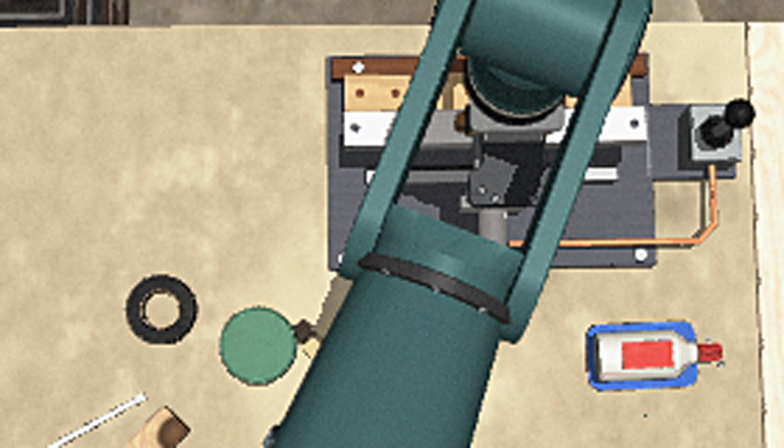

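{"method": "carry_out", "body": {"deltas": [{"dx":0,"dy":0,"dz":1,"wx":0,"wy":0,"wz":0,"gripper":255},{"dx":0,"dy":0,"dz":1,"wx":0,"wy":0,"wz":0,"gripper":255},{"dx":0,"dy":0,"dz":0.5,"wx":0,"wy":0,"wz":0,"gripper":255},{"dx":0,"dy":0,"dz":0.5,"wx":0,"wy":0,"wz":0,"gripper":255},{"dx":0,"dy":0,"dz":0.25,"wx":0,"wy":0,"wz":0,"gripper":255},{"dx":0,"dy":0,"dz":0,"wx":0,"wy":0,"wz":0,"gripper":255},{"dx":0,"dy":0,"dz":0,"wx":0,"wy":0,"wz":0,"gripper":255}]}}

```text
time: 40.73
tool_pos: [0.4733, -0.1283, 0.1536]
ee_rot: [3.141, 0.0, 1.582]
wrist_force: [-0.6, -0.9, -3.0]
width: 0.0117
finger_force: 30.0
```

{"method": "carry_out", "body": {"deltas": [{"dx":0,"dy":0,"dz":0.2,"wx":0,"wy":0,"wz":0,"gripper":255},{"dx":0,"dy":0,"dz":0.03,"wx":0,"wy":0,"wz":0,"gripper":255},{"dx":0,"dy":0.2,"dz":0,"wx":0,"wy":0,"wz":0,"gripper":255},{"dx":0,"dy":0.15,"dz":0,"wx":0,"wy":0,"wz":0,"gripper":255},{"dx":0,"dy":0.06,"dz":0,"wx":0,"wy":0,"wz":0,"gripper":255},{"dx":0,"dy":0,"dz":0,"wx":0,"wy":0,"wz":0,"gripper":255},{"dx":0,"dy":0,"dz":0,"wx":0,"wy":0,"wz":0,"gripper":255}]}}

```text
time: 41.32
tool_pos: [0.4814, -0.1285, 0.1488]
ee_rot: [3.141, 0.0, 1.581]
wrist_force: [1.1, 0.2, -3.6]
width: 0.0119
finger_force: 30.0
```

{"method": "carry_out", "body": {"deltas": [{"dx":0,"dy":0.05,"dz":0,"wx":0,"wy":0,"wz":0,"gripper":255},{"dx":0,"dy":0,"dz":0,"wx":0,"wy":0,"wz":0,"gripper":255}]}}

```text
time: 41.48
tool_pos: [0.4821, -0.1285, 0.1487]
ee_rot: [-3.141, 0.0, 1.581]
wrist_force: [-1.2, 0.8, -1.7]
width: 0.0118
finger_force: 30.0
```

{"method": "carry_out", "body": {"deltas": [{"dx":0,"dy":0.05,"dz":0,"wx":0,"wy":0,"wz":0,"gripper":255},{"dx":0,"dy":0,"dz":0,"wx":0,"wy":0,"wz":0,"gripper":255}]}}

```text
time: 41.65
tool_pos: [0.4824, -0.1284, 0.1486]
ee_rot: [-3.139, -0.0, 1.581]
wrist_force: [-3.8, 0.3, 0.1]
width: 0.012
finger_force: 30.0
```

{"method": "carry_out", "body": {"deltas": [{"dx":0,"dy":0.03,"dz":0.02,"wx":0,"wy":0,"wz":0,"gripper":255},{"dx":0,"dy":0,"dz":0,"wx":0,"wy":0,"wz":0,"gripper":255}]}}

```text
time: 41.82
tool_pos: [0.4826, -0.1285, 0.1486]
ee_rot: [-3.138, 0.0, 1.581]
wrist_force: [-7.2, -1.1, 4.0]
width: 0.012
finger_force: 30.0
```

{"method": "carry_out", "body": {"deltas": [{"dx":0,"dy":0,"dz":0,"wx":0,"wy":0,"wz":0,"gripper":190},{"dx":0,"dy":0,"dz":0,"wx":0,"wy":0,"wz":0,"gripper":190},{"dx":0,"dy":0,"dz":0,"wx":0,"wy":0,"wz":0,"gripper":190},{"dx":0,"dy":0,"dz":-0.3,"wx":0,"wy":0,"wz":0,"gripper":190},{"dx":0,"dy":0,"dz":-0.7,"wx":0,"wy":0,"wz":0,"gripper":190},{"dx":0,"dy":0,"dz":-1,"wx":0,"wy":0,"wz":0,"gripper":190},{"dx":0,"dy":0,"dz":-1,"wx":0,"wy":0,"wz":0,"gripper":190},{"dx":0,"dy":0,"dz":-1,"wx":0,"wy":0,"wz":0,"gripper":190},{"dx":0,"dy":0,"dz":-1,"wx":0,"wy":0,"wz":0,"gripper":255}]}}

```text
time: 42.57
tool_pos: [0.4843, -0.1284, 0.2501]
ee_rot: [3.14, 0.001, 1.582]
wrist_force: [-0.0, -0.1, -0.2]
width: 0.0199
finger_force: 0.0
```

{"method": "carry_out", "body": {"deltas": [{"dx":-1,"dy":-1,"dz":0,"wx":0,"wy":0,"wz":0,"gripper":255},{"dx":-1,"dy":-1,"dz":0,"wx":0,"wy":0,"wz":0,"gripper":255},{"dx":-1,"dy":-1,"dz":0,"wx":0,"wy":0,"wz":0,"gripper":255},{"dx":-1,"dy":0,"dz":0,"wx":0,"wy":0,"wz":0,"gripper":255},{"dx":-1,"dy":0,"dz":0,"wx":0,"wy":0,"wz":0,"gripper":255},{"dx":-1,"dy":0,"dz":0,"wx":0,"wy":0,"wz":0,"gripper":255},{"dx":-1,"dy":0,"dz":0,"wx":0,"wy":0,"wz":0,"gripper":255},{"dx":-1,"dy":0,"dz":0,"wx":0,"wy":0,"wz":0,"gripper":255},{"dx":-1,"dy":0,"dz":0,"wx":0,"wy":0,"wz":0,"gripper":255},{"dx":-1,"dy":0,"dz":0,"wx":0,"wy":0,"wz":0,"gripper":255},{"dx":0,"dy":0,"dz":0,"wx":0,"wy":0,"wz":0,"gripper":255}]}}

```text
time: 43.48
tool_pos: [0.4261, -0.3321, 0.2488]
ee_rot: [3.14, 0.003, 1.579]
wrist_force: [-0.4, 0.7, 0.1]
width: 0.0005
finger_force: 0.0
```

Run:
```python
from h import *
im=snap("top","t6");s=snap("scene","s6")
print(ray("top",(394.3,180),.14), proj("scene",(.4747,-.3296,.14)))
cv2.imwrite("pics/t6b.png",cv2.resize(cv2.cvtColor(im,cv2.COLOR_RGB2BGR)[140:300,130:410],None,fx=2.8,fy=2.8,interpolation=cv2.INTER_CUBIC))
cv2.imwrite("pics/s6b.png",cv2.resize(cv2.cvtColor(s,cv2.COLOR_RGB2BGR)[130:310,200:450],None,fx=3,fy=3,interpolation=cv2.INTER_CUBIC))
```

```text
[ 0.47416228 -0.33082742  0.14      ] [391.82063128 228.01095092]
```

View pics/t6b.png

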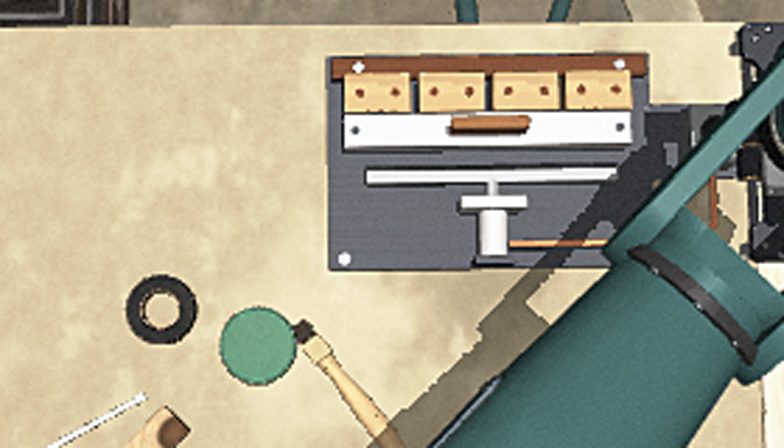

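View pics/s6b.png

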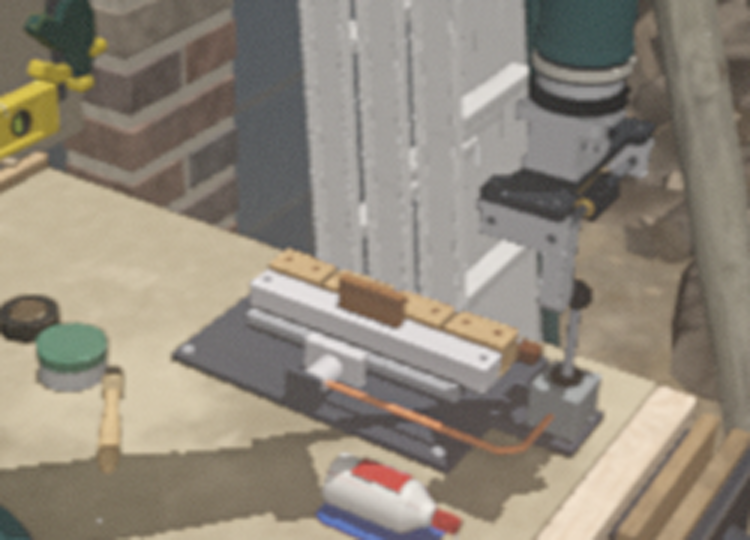

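Blocks and straightedge lie flush, and the knob projects where it should at scene crop (578,295). I lower the closed fingers in front of the knob and push.

{"method": "carry_out", "body": {"deltas": [{"dx":0,"dy":0,"dz":1,"wx":0,"wy":0,"wz":0,"gripper":255},{"dx":0,"dy":0,"dz":1,"wx":0,"wy":0,"wz":0,"gripper":255},{"dx":0,"dy":0,"dz":0.3,"wx":0,"wy":0,"wz":0,"gripper":255},{"dx":0,"dy":0,"dz":0,"wx":0,"wy":0,"wz":0,"gripper":255},{"dx":0,"dy":0.5,"dz":0,"wx":0,"wy":0,"wz":0,"gripper":255},{"dx":0,"dy":0.5,"dz":0,"wx":0,"wy":0,"wz":0,"gripper":255},{"dx":0,"dy":0.3,"dz":0,"wx":0,"wy":0,"wz":0,"gripper":255},{"dx":0,"dy":0.3,"dz":0,"wx":0,"wy":0,"wz":0,"gripper":255},{"dx":0,"dy":0,"dz":0,"wx":0,"wy":0,"wz":0,"gripper":255}]}}

```text
time: 44.33
tool_pos: [0.4594, -0.3288, 0.2032]
ee_rot: [3.14, 0.001, 1.583]
wrist_force: [-1.1, -0.1, 0.6]
width: 0.0002
finger_force: 0.6
```

{"method": "carry_out", "body": {"deltas": [{"dx":0,"dy":0.3,"dz":0,"wx":0,"wy":0,"wz":0,"gripper":255},{"dx":0,"dy":0.3,"dz":0,"wx":0,"wy":0,"wz":0,"gripper":255},{"dx":0,"dy":0.3,"dz":0,"wx":0,"wy":0,"wz":0,"gripper":255},{"dx":0,"dy":0,"dz":0,"wx":0,"wy":0,"wz":0,"gripper":255}]}}

```text
time: 44.67
tool_pos: [0.4757, -0.3287, 0.2017]
ee_rot: [-3.139, 0.0, 1.581]
wrist_force: [-4.7, -0.7, 1.1]
width: 0.0005
finger_force: 2.7
```

{"method": "carry_out", "body": {"deltas": [{"dx":0,"dy":0.25,"dz":0,"wx":0,"wy":0,"wz":0,"gripper":255},{"dx":0,"dy":0,"dz":0,"wx":0,"wy":0,"wz":0,"gripper":255}]}}

```text
time: 44.83
tool_pos: [0.4794, -0.3287, 0.201]
ee_rot: [-3.135, -0.001, 1.581]
wrist_force: [-7.8, -1.7, 0.8]
width: 0.0007
finger_force: 3.8
```

Run:
```python
from h import *
im=snap("top","t7");s=snap("scene","s7")
a=cv2.resize(cv2.cvtColor(im,cv2.COLOR_RGB2BGR)[140:250,240:410],None,fx=2.35,fy=2.35,interpolation=cv2.INTER_CUBIC)
b=cv2.resize(cv2.cvtColor(s,cv2.COLOR_RGB2BGR)[190:300,270:440],None,fx=2.35,fy=2.35,interpolation=cv2.INTER_CUBIC)
cv2.imwrite("pics/t7b.png",np.hstack([a,b]))
p=np.array([.5327,-.129,0]);R=np.array([[1,-.01,0],[.01,1,0],[0,0,1]])
for q in(0,.25,.38,.45,.5):
    X=p+R@np.array([-.06+.082*np.sin(q),-.2,.058+.082*np.cos(q)]);print(q,X.round(4),(proj("scene",X)-[270,190])*2.35+[400,0])
```

```text
0 [ 0.4747 -0.3296  0.14  ] [686.27848352  89.32573466]
0.25 [ 0.495  -0.3294  0.1375] [693.795616    83.13876962]
0.38 [ 0.5051 -0.3293  0.1342] [697.26407099  81.68827128]
0.45 [ 0.5104 -0.3292  0.1318] [698.97958205  81.41165392]
0.5 [ 0.514  -0.3292  0.13  ] [700.1342264   81.42861876]
```

View pics/t7b.png

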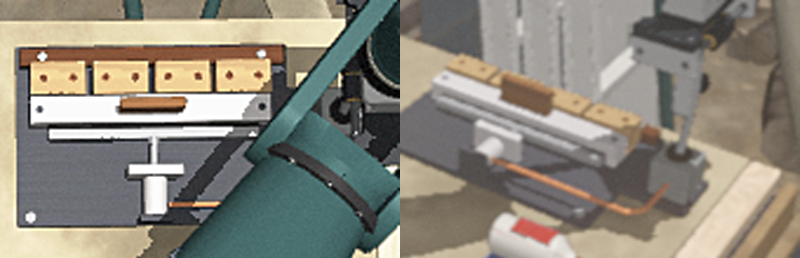

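{"method": "carry_out", "body": {"deltas": [{"dx":0,"dy":0.25,"dz":0,"wx":0,"wy":0,"wz":0,"gripper":255},{"dx":0,"dy":0.2,"dz":0,"wx":0,"wy":0,"wz":0,"gripper":255},{"dx":0,"dy":0,"dz":0,"wx":0,"wy":0,"wz":0,"gripper":255}]}}

```text
time: 45.18
tool_pos: [0.4856, -0.3287, 0.1997]
ee_rot: [-3.127, -0.002, 1.58]
wrist_force: [-15.3, -2.1, 0.3]
width: 0.0008
finger_force: 6.6
```

{"method": "carry_out", "body": {"deltas": [{"dx":0,"dy":0.2,"dz":0,"wx":0,"wy":0,"wz":0,"gripper":255},{"dx":0,"dy":0,"dz":0,"wx":0,"wy":0,"wz":0,"gripper":255}]}}

```text
time: 45.35
tool_pos: [0.4872, -0.3287, 0.1997]
ee_rot: [-3.12, -0.003, 1.579]
wrist_force: [-20.8, -0.5, 3.5]
width: 0.0002
finger_force: 10.1
```

{"method": "carry_out", "body": {"deltas": [{"dx":0,"dy":0,"dz":0,"wx":0,"wy":0,"wz":0,"gripper":255},{"dx":0,"dy":0,"dz":0,"wx":0,"wy":0,"wz":0,"gripper":255},{"dx":0,"dy":0,"dz":0,"wx":0,"wy":0,"wz":0,"gripper":255},{"dx":0,"dy":0,"dz":0,"wx":0,"wy":0,"wz":0,"gripper":255},{"dx":0,"dy":0,"dz":0,"wx":0,"wy":0,"wz":0,"gripper":255},{"dx":0,"dy":0,"dz":0,"wx":0,"wy":0,"wz":0,"gripper":255},{"dx":0,"dy":0,"dz":0,"wx":0,"wy":0,"wz":0,"gripper":255},{"dx":0,"dy":0,"dz":0,"wx":0,"wy":0,"wz":0,"gripper":255},{"dx":0,"dy":0,"dz":0,"wx":0,"wy":0,"wz":0,"gripper":255},{"dx":0,"dy":0,"dz":0,"wx":0,"wy":0,"wz":0,"gripper":255}]}}

```text
time: 46.18
tool_pos: [0.487, -0.3288, 0.1997]
ee_rot: [-3.121, -0.003, 1.578]
wrist_force: [-20.6, -0.0, 2.7]
width: 0.0004
finger_force: 9.8
```

Run:
```python
from h import *
im=snap("top","t8");s=snap("scene","s8")
a=cv2.resize(cv2.cvtColor(im,cv2.COLOR_RGB2BGR)[140:250,240:370],None,fx=3,fy=3,interpolation=cv2.INTER_CUBIC)
b=cv2.resize(cv2.cvtColor(s,cv2.COLOR_RGB2BGR)[200:255,350:415],None,fx=6,fy=6,interpolation=cv2.INTER_CUBIC)
cv2.imwrite("pics/t8b.png",np.hstack([a,b]))
p=np.array([.5327,-.129,0]);R=np.array([[1,-.01,0],[.01,1,0],[0,0,1]])
for q in(0,.25,.38,.45,.5):
    X=p+R@np.array([-.06+.082*np.sin(q),-.2,.058+.082*np.cos(q)]);print(q,((proj("scene",X)-[350,200])*6+[390,0]).round())
```

```text
0 [641. 168.]
0.25 [660. 152.]
0.38 [669. 149.]
0.45 [673. 148.]
0.5 [676. 148.]
```

View pics/t8b.png

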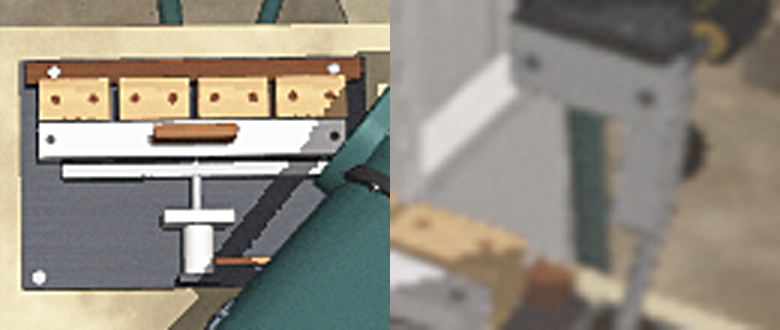

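The bar is against the straightedge, and the knob's right edge at crop (706,150) puts its centre near 676, so the lever is at about 0.5 rad. I keep holding.

{"method": "carry_out", "body": {"deltas": [{"dx":0,"dy":0,"dz":0,"wx":0,"wy":0,"wz":0,"gripper":255},{"dx":0,"dy":0,"dz":0,"wx":0,"wy":0,"wz":0,"gripper":255},{"dx":0,"dy":0,"dz":0,"wx":0,"wy":0,"wz":0,"gripper":255},{"dx":0,"dy":0,"dz":0,"wx":0,"wy":0,"wz":0,"gripper":255},{"dx":0,"dy":0,"dz":0,"wx":0,"wy":0,"wz":0,"gripper":255},{"dx":0,"dy":0,"dz":0,"wx":0,"wy":0,"wz":0,"gripper":255},{"dx":0,"dy":0,"dz":0,"wx":0,"wy":0,"wz":0,"gripper":255},{"dx":0,"dy":0,"dz":0,"wx":0,"wy":0,"wz":0,"gripper":255},{"dx":0,"dy":0,"dz":0,"wx":0,"wy":0,"wz":0,"gripper":255},{"dx":0,"dy":0,"dz":0,"wx":0,"wy":0,"wz":0,"gripper":255},{"dx":0,"dy":0,"dz":0,"wx":0,"wy":0,"wz":0,"gripper":255},{"dx":0,"dy":0,"dz":0,"wx":0,"wy":0,"wz":0,"gripper":255},{"dx":0,"dy":0,"dz":0,"wx":0,"wy":0,"wz":0,"gripper":255},{"dx":0,"dy":0,"dz":0,"wx":0,"wy":0,"wz":0,"gripper":255},{"dx":0,"dy":0,"dz":0,"wx":0,"wy":0,"wz":0,"gripper":255},{"dx":0,"dy":0,"dz":0,"wx":0,"wy":0,"wz":0,"gripper":255},{"dx":0,"dy":0,"dz":0,"wx":0,"wy":0,"wz":0,"gripper":255},{"dx":0,"dy":0,"dz":0,"wx":0,"wy":0,"wz":0,"gripper":255},{"dx":0,"dy":0,"dz":0,"wx":0,"wy":0,"wz":0,"gripper":255},{"dx":0,"dy":0,"dz":0,"wx":0,"wy":0,"wz":0,"gripper":255}]}}

```text
time: 47.95
tool_pos: [0.487, -0.3288, 0.1997]
ee_rot: [-3.121, -0.003, 1.578]
wrist_force: [-20.6, -0.6, 2.3]
width: 0.0004
finger_force: 9.8
```

{"method": "carry_out", "body": {"deltas": [{"dx":0,"dy":0,"dz":0,"wx":0,"wy":0,"wz":0,"gripper":255},{"dx":0,"dy":0,"dz":0,"wx":0,"wy":0,"wz":0,"gripper":255},{"dx":0,"dy":0,"dz":0,"wx":0,"wy":0,"wz":0,"gripper":255},{"dx":0,"dy":0,"dz":0,"wx":0,"wy":0,"wz":0,"gripper":255},{"dx":0,"dy":0,"dz":0,"wx":0,"wy":0,"wz":0,"gripper":255},{"dx":0,"dy":0,"dz":0,"wx":0,"wy":0,"wz":0,"gripper":255},{"dx":0,"dy":0,"dz":0,"wx":0,"wy":0,"wz":0,"gripper":255},{"dx":0,"dy":0,"dz":0,"wx":0,"wy":0,"wz":0,"gripper":255},{"dx":0,"dy":0,"dz":0,"wx":0,"wy":0,"wz":0,"gripper":255},{"dx":0,"dy":0,"dz":0,"wx":0,"wy":0,"wz":0,"gripper":255},{"dx":0,"dy":0,"dz":0,"wx":0,"wy":0,"wz":0,"gripper":255},{"dx":0,"dy":0,"dz":0,"wx":0,"wy":0,"wz":0,"gripper":255},{"dx":0,"dy":0,"dz":0,"wx":0,"wy":0,"wz":0,"gripper":255},{"dx":0,"dy":0,"dz":0,"wx":0,"wy":0,"wz":0,"gripper":255},{"dx":0,"dy":0,"dz":0,"wx":0,"wy":0,"wz":0,"gripper":255},{"dx":0,"dy":0,"dz":0,"wx":0,"wy":0,"wz":0,"gripper":255}]}}

```text
time: 49.28
tool_pos: [0.487, -0.3287, 0.1997]
ee_rot: [-3.121, -0.003, 1.578]
wrist_force: [-20.0, -1.3, 2.3]
width: 0.0003
finger_force: 9.8
```

{"method": "carry_out", "body": {"deltas": [{"dx":0,"dy":-0.3,"dz":0,"wx":0,"wy":0,"wz":0,"gripper":255},{"dx":0,"dy":-0.5,"dz":0,"wx":0,"wy":0,"wz":0,"gripper":255},{"dx":0,"dy":-0.5,"dz":0,"wx":0,"wy":0,"wz":0,"gripper":255},{"dx":0,"dy":-0.5,"dz":0,"wx":0,"wy":0,"wz":0,"gripper":255},{"dx":0,"dy":-0.5,"dz":0,"wx":0,"wy":0,"wz":0,"gripper":255},{"dx":0,"dy":-0.5,"dz":0,"wx":0,"wy":0,"wz":0,"gripper":255},{"dx":0,"dy":-0.5,"dz":0,"wx":0,"wy":0,"wz":0,"gripper":255},{"dx":0,"dy":-0.5,"dz":0,"wx":0,"wy":0,"wz":0,"gripper":255},{"dx":0,"dy":0,"dz":0,"wx":0,"wy":0,"wz":0,"gripper":255},{"dx":0,"dy":0,"dz":0,"wx":0,"wy":0,"wz":0,"gripper":255},{"dx":0,"dy":0,"dz":0,"wx":0,"wy":0,"wz":0,"gripper":255},{"dx":0,"dy":0,"dz":0,"wx":0,"wy":0,"wz":0,"gripper":255},{"dx":0,"dy":0,"dz":0,"wx":0,"wy":0,"wz":0,"gripper":255},{"dx":0,"dy":0,"dz":-1,"wx":0,"wy":0,"wz":0,"gripper":255},{"dx":0,"dy":0,"dz":-1,"wx":0,"wy":0,"wz":0,"gripper":255},{"dx":0,"dy":0,"dz":-0.3,"wx":0,"wy":0,"wz":0,"gripper":255},{"dx":0,"dy":0,"dz":0,"wx":0,"wy":0,"wz":0,"gripper":255}]}}

```text
time: 50.7
tool_pos: [0.4189, -0.3297, 0.2505]
ee_rot: [3.138, 0.003, 1.582]
wrist_force: [-0.8, -0.2, 0.1]
width: 0.0003
finger_force: 0.0
```

Run:
```python
from h import *
im=snap("top","t9");s=snap("scene","s9");hsv=cv2.cvtColor(im,cv2.COLOR_RGB2HSV)
comps(cv2.inRange(hsv,(15,70,150),(22,255,255)),240,370,160,185,.046,60)
comps(cv2.inRange(hsv,(0,0,180),(180,30,255)),245,370,175,196,.038,100)
a=cv2.resize(cv2.cvtColor(im,cv2.COLOR_RGB2BGR)[140:250,240:370],None,fx=3,fy=3,interpolation=cv2.INTER_CUBIC)
b=cv2.resize(cv2.cvtColor(s,cv2.COLOR_RGB2BGR)[190:300,270:400],None,fx=3,fy=3,interpolation=cv2.INTER_CUBIC)
cv2.imwrite("pics/t9b.png",np.hstack([a,b]))
```

```text
[317.5 172. ] W [ 0.5143 -0.1604] len [0.0308 0.0582] ang [-0.02, -1.579]
[291.  172.5] W [ 0.5136 -0.0934] len [0.0334 0.0556] ang [-0.013, -1.579]
[264.5 172.5] W [ 0.5142 -0.0267] len [0.0333 0.058 ] ang [-0.006, -1.579]
[343.5 171.5] W [ 0.515  -0.2262] len [0.0335 0.0584] ang [-0.027, -1.579]
[303.9 185.6] W [ 0.4812 -0.1262] len [0.0291 0.2587] ang [0.008, -1.566]
```

View pics/t9b.png

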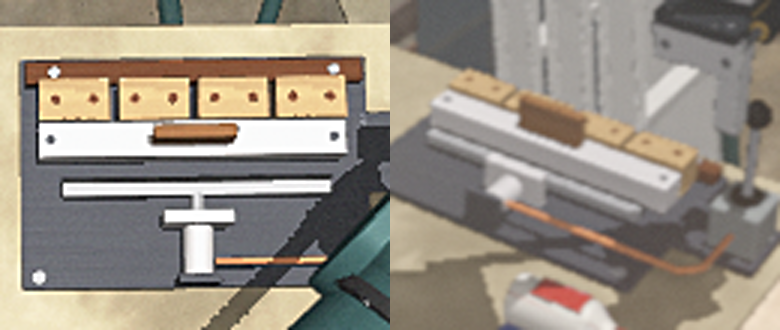

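The ram has retracted and the lever is upright. Blocks and straightedge are in place, with the straightedge centre at about (0.482, -0.126). Now I fetch the straightedge.

{"method": "carry_out", "body": {"deltas": [{"dx":1,"dy":0,"dz":0,"wx":0,"wy":0,"wz":0,"gripper":170},{"dx":1,"dy":0,"dz":0,"wx":0,"wy":0,"wz":0,"gripper":170},{"dx":1,"dy":0.4,"dz":0,"wx":0,"wy":0,"wz":0,"gripper":170},{"dx":1,"dy":0.4,"dz":0,"wx":0,"wy":0,"wz":0,"gripper":170},{"dx":1,"dy":0.4,"dz":0,"wx":0,"wy":0,"wz":0,"gripper":170},{"dx":1,"dy":0.4,"dz":0,"wx":0,"wy":0,"wz":0,"gripper":170},{"dx":1,"dy":0.4,"dz":0,"wx":0,"wy":0,"wz":0,"gripper":170},{"dx":1,"dy":0.4,"dz":0,"wx":0,"wy":0,"wz":0,"gripper":170},{"dx":1,"dy":0.4,"dz":0,"wx":0,"wy":0,"wz":0,"gripper":170},{"dx":1,"dy":0.4,"dz":0,"wx":0,"wy":0,"wz":0,"gripper":170},{"dx":0,"dy":0,"dz":1,"wx":0,"wy":0,"wz":0,"gripper":170},{"dx":0,"dy":0,"dz":1,"wx":0,"wy":0,"wz":0,"gripper":170},{"dx":0,"dy":0,"dz":0,"wx":0,"wy":0,"wz":0,"gripper":170},{"dx":0,"dy":0,"dz":0,"wx":0,"wy":0,"wz":0,"gripper":170}]}}

```text
time: 51.97
tool_pos: [0.4787, -0.1279, 0.2059]
ee_rot: [-3.137, -0.002, 1.582]
wrist_force: [0.4, 0.1, -0.2]
width: 0.0313
finger_force: 0.0
```

{"method": "carry_out", "body": {"deltas": [{"dx":0,"dy":0.1,"dz":0.8,"wx":0,"wy":0,"wz":0,"gripper":170},{"dx":0,"dy":0,"dz":0.4,"wx":0,"wy":0,"wz":0,"gripper":170},{"dx":0,"dy":0,"dz":0,"wx":0,"wy":0,"wz":0,"gripper":170},{"dx":0,"dy":0,"dz":0,"wx":0,"wy":0,"wz":0,"gripper":170}]}}

```text
time: 52.3
tool_pos: [0.4816, -0.1286, 0.1843]
ee_rot: [-3.141, -0.0, 1.581]
wrist_force: [-0.7, 0.3, 0.4]
width: 0.0312
finger_force: 0.0
```

{"method": "carry_out", "body": {"deltas": [{"dx":0,"dy":0.02,"dz":0.8,"wx":0,"wy":0,"wz":0,"gripper":170},{"dx":0,"dy":0,"dz":0.6,"wx":0,"wy":0,"wz":0,"gripper":170},{"dx":0,"dy":0,"dz":0.35,"wx":0,"wy":0,"wz":0,"gripper":170},{"dx":0,"dy":0,"dz":0,"wx":0,"wy":0,"wz":0,"gripper":170},{"dx":0,"dy":0,"dz":0,"wx":0,"wy":0,"wz":0,"gripper":255},{"dx":0,"dy":0,"dz":0,"wx":0,"wy":0,"wz":0,"gripper":255},{"dx":0,"dy":0,"dz":0,"wx":0,"wy":0,"wz":0,"gripper":255},{"dx":0,"dy":0,"dz":0,"wx":0,"wy":0,"wz":0,"gripper":255},{"dx":0,"dy":0,"dz":0,"wx":0,"wy":0,"wz":0,"gripper":255},{"dx":0,"dy":0,"dz":0,"wx":0,"wy":0,"wz":0,"gripper":255}]}}

```text
time: 53.13
tool_pos: [0.4821, -0.1286, 0.1501]
ee_rot: [-3.141, 0.001, 1.581]
wrist_force: [-3.7, 0.1, 4.6]
width: 0.0118
finger_force: 30.0
```

{"method": "carry_out", "body": {"deltas": [{"dx":0,"dy":-0.1,"dz":0,"wx":0,"wy":0,"wz":0,"gripper":255},{"dx":0,"dy":-0.15,"dz":0,"wx":0,"wy":0,"wz":0,"gripper":255},{"dx":0,"dy":0,"dz":0,"wx":0,"wy":0,"wz":0,"gripper":255},{"dx":0,"dy":0,"dz":-0.5,"wx":0,"wy":0,"wz":0,"gripper":255},{"dx":0,"dy":0,"dz":-0.7,"wx":0,"wy":0,"wz":0,"gripper":255},{"dx":0,"dy":0,"dz":-1,"wx":0,"wy":0,"wz":0,"gripper":255},{"dx":0,"dy":0,"dz":-1,"wx":0,"wy":0,"wz":0,"gripper":255},{"dx":0,"dy":0,"dz":-1,"wx":0,"wy":0,"wz":0,"gripper":255},{"dx":1,"dy":0,"dz":0,"wx":0,"wy":0,"wz":0,"gripper":255},{"dx":1,"dy":0,"dz":0,"wx":0,"wy":0,"wz":0,"gripper":255},{"dx":1,"dy":-0.2,"dz":0,"wx":0,"wy":0,"wz":0,"gripper":255},{"dx":1,"dy":-0.2,"dz":0,"wx":0,"wy":0,"wz":0,"gripper":255},{"dx":1,"dy":-0.2,"dz":0,"wx":0,"wy":0,"wz":0,"gripper":255},{"dx":1,"dy":-0.2,"dz":0,"wx":0,"wy":0,"wz":0,"gripper":255},{"dx":1,"dy":-0.2,"dz":0,"wx":0,"wy":0,"wz":0,"gripper":255},{"dx":1,"dy":-0.2,"dz":0,"wx":0,"wy":0,"wz":0,"gripper":255},{"dx":1,"dy":-0.2,"dz":0,"wx":0,"wy":0,"wz":0,"gripper":255},{"dx":1,"dy":-0.2,"dz":0,"wx":0,"wy":0,"wz":0,"gripper":255},{"dx":1,"dy":-0.2,"dz":0,"wx":0,"wy":0,"wz":0,"gripper":255},{"dx":1,"dy":-0.2,"dz":0,"wx":0,"wy":0,"wz":0,"gripper":255}]}}

```text
time: 54.8
tool_pos: [0.4333, 0.1118, 0.2321]
ee_rot: [-3.138, 0.001, 1.581]
wrist_force: [0.0, -0.2, -2.4]
width: 0.012
finger_force: 30.0
```

{"method": "carry_out", "body": {"deltas": [{"dx":1,"dy":-0.2,"dz":0,"wx":0,"wy":0,"wz":0,"gripper":255},{"dx":1,"dy":-0.2,"dz":0,"wx":0,"wy":0,"wz":0,"gripper":255},{"dx":1,"dy":-0.2,"dz":0,"wx":0,"wy":0,"wz":0,"gripper":255},{"dx":1,"dy":-0.2,"dz":0,"wx":0,"wy":0,"wz":0,"gripper":255},{"dx":1,"dy":-0.2,"dz":0,"wx":0,"wy":0,"wz":0,"gripper":255},{"dx":1,"dy":-0.2,"dz":0,"wx":0,"wy":0,"wz":0,"gripper":255},{"dx":0.6,"dy":0,"dz":0,"wx":0,"wy":0,"wz":0,"gripper":255}]}}

```text
time: 55.38
tool_pos: [0.4077, 0.2441, 0.2321]
ee_rot: [-3.138, 0.001, 1.583]
wrist_force: [-0.1, -0.1, -2.9]
width: 0.0119
finger_force: 30.0
```

{"method": "carry_out", "body": {"deltas": [{"dx":0,"dy":0,"dz":0,"wx":0,"wy":0,"wz":1,"gripper":255},{"dx":0,"dy":0,"dz":0,"wx":0,"wy":0,"wz":1,"gripper":255},{"dx":0,"dy":0,"dz":0,"wx":0,"wy":0,"wz":1,"gripper":255},{"dx":0,"dy":0,"dz":0,"wx":0,"wy":0,"wz":1,"gripper":255},{"dx":0,"dy":0,"dz":0,"wx":0,"wy":0,"wz":1,"gripper":255},{"dx":0,"dy":0,"dz":0,"wx":0,"wy":0,"wz":1,"gripper":255},{"dx":0,"dy":0,"dz":0,"wx":0,"wy":0,"wz":1,"gripper":255},{"dx":0,"dy":0,"dz":0,"wx":0,"wy":0,"wz":1,"gripper":255},{"dx":0,"dy":0,"dz":0,"wx":0,"wy":0,"wz":1,"gripper":255},{"dx":0,"dy":0,"dz":0,"wx":0,"wy":0,"wz":1,"gripper":255},{"dx":0,"dy":0,"dz":0,"wx":0,"wy":0,"wz":1,"gripper":255},{"dx":0,"dy":0,"dz":0,"wx":0,"wy":0,"wz":1,"gripper":255},{"dx":0,"dy":0,"dz":0,"wx":0,"wy":0,"wz":1,"gripper":255},{"dx":0,"dy":0,"dz":0,"wx":0,"wy":0,"wz":0.8,"gripper":255},{"dx":0,"dy":0,"dz":1,"wx":0,"wy":0,"wz":0,"gripper":255},{"dx":0,"dy":0,"dz":1,"wx":0,"wy":0,"wz":0,"gripper":255},{"dx":0,"dy":0,"dz":1,"wx":0,"wy":0,"wz":0,"gripper":255},{"dx":0,"dy":0,"dz":0.5,"wx":0,"wy":0,"wz":0,"gripper":255},{"dx":0,"dy":0,"dz":0,"wx":0,"wy":0,"wz":0,"gripper":255},{"dx":0,"dy":0,"dz":0,"wx":0,"wy":0,"wz":0,"gripper":255}]}}

```text
time: 57.05
tool_pos: [0.409, 0.2425, 0.1627]
ee_rot: [3.14, 0.002, -0.075]
wrist_force: [0.1, 1.0, -1.5]
width: 0.0119
finger_force: 30.0
```

{"method": "carry_out", "body": {"deltas": [{"dx":0,"dy":0,"dz":0.6,"wx":0,"wy":0,"wz":0,"gripper":255},{"dx":0,"dy":0,"dz":0.35,"wx":0,"wy":0,"wz":0,"gripper":255},{"dx":0,"dy":0,"dz":0.12,"wx":0,"wy":0,"wz":0,"gripper":255},{"dx":0,"dy":0,"dz":0,"wx":0,"wy":0,"wz":0,"gripper":255},{"dx":0,"dy":0,"dz":0,"wx":0,"wy":0,"wz":0,"gripper":255}]}}

```text
time: 57.47
tool_pos: [0.4096, 0.2429, 0.1424]
ee_rot: [-3.141, -0.001, -0.075]
wrist_force: [0.2, -1.3, -3.3]
width: 0.0119
finger_force: 30.0
```

Still about 2 mm above the bench. I lower to contact, release and back off.

{"method": "carry_out", "body": {"deltas": [{"dx":0,"dy":0,"dz":0.08,"wx":0,"wy":0,"wz":0,"gripper":255},{"dx":0,"dy":0,"dz":0.04,"wx":0,"wy":0,"wz":0,"gripper":255},{"dx":0,"dy":0,"dz":0,"wx":0,"wy":0,"wz":0,"gripper":255},{"dx":0,"dy":0,"dz":0,"wx":0,"wy":0,"wz":0,"gripper":255}]}}

```text
time: 57.8
tool_pos: [0.4097, 0.243, 0.1401]
ee_rot: [-3.141, -0.001, -0.075]
wrist_force: [0.3, -0.3, -0.5]
width: 0.0119
finger_force: 30.0
```

{"method": "carry_out", "body": {"deltas": [{"dx":0,"dy":0,"dz":0,"wx":0,"wy":0,"wz":0,"gripper":170},{"dx":0,"dy":0,"dz":0,"wx":0,"wy":0,"wz":0,"gripper":170},{"dx":0,"dy":0,"dz":0,"wx":0,"wy":0,"wz":0,"gripper":170},{"dx":0,"dy":0,"dz":0,"wx":0,"wy":0,"wz":0,"gripper":170},{"dx":0,"dy":0,"dz":-0.4,"wx":0,"wy":0,"wz":0,"gripper":170},{"dx":0,"dy":0,"dz":-1,"wx":0,"wy":0,"wz":0,"gripper":170},{"dx":0,"dy":0,"dz":-1,"wx":0,"wy":0,"wz":0,"gripper":170},{"dx":0,"dy":0,"dz":-1,"wx":0,"wy":0,"wz":0,"gripper":170},{"dx":0,"dy":0,"dz":-1,"wx":0,"wy":0,"wz":0,"gripper":170},{"dx":-1,"dy":0,"dz":-1,"wx":0,"wy":0,"wz":0,"gripper":170},{"dx":-1,"dy":1,"dz":0,"wx":0,"wy":0,"wz":0,"gripper":170},{"dx":-1,"dy":1,"dz":0,"wx":0,"wy":0,"wz":0,"gripper":170},{"dx":-1,"dy":1,"dz":0,"wx":0,"wy":0,"wz":0,"gripper":170},{"dx":0,"dy":1,"dz":0,"wx":0,"wy":0,"wz":0,"gripper":170},{"dx":0,"dy":1,"dz":0,"wx":0,"wy":0,"wz":0,"gripper":170},{"dx":0,"dy":1,"dz":0,"wx":0,"wy":0,"wz":0,"gripper":170},{"dx":0,"dy":0,"dz":0,"wx":0,"wy":0,"wz":0,"gripper":170},{"dx":0,"dy":0,"dz":0,"wx":0,"wy":0,"wz":0,"gripper":170}]}}

```text
time: 59.3
tool_pos: [0.3206, 0.1288, 0.2482]
ee_rot: [-3.141, -0.002, -0.077]
wrist_force: [-0.2, -0.3, -0.2]
width: 0.0313
finger_force: 0.0
```

Run:
```python
from h import *
im=snap("top","t10");s=snap("scene","s10");hsv=cv2.cvtColor(im,cv2.COLOR_RGB2HSV)
comps(cv2.inRange(hsv,(15,70,150),(22,255,255)),240,370,160,185,.046,60)
comps(cv2.inRange(hsv,(0,0,180),(180,30,255)),140,175,150,280,.028,100)
cv2.imwrite("pics/t10b.png",cv2.resize(cv2.cvtColor(im,cv2.COLOR_RGB2BGR)[140:300,130:410],None,fx=2.8,fy=2.8,interpolation=cv2.INTER_CUBIC))
```

```text
[317.  172.5] W [ 0.513  -0.1591] len [0.0334 0.0557] ang [-0.02, -1.579]
[291.  172.5] W [ 0.5136 -0.0934] len [0.0334 0.0556] ang [-0.013, -1.579]
[264.5 172.5] W [ 0.5142 -0.0267] len [0.0333 0.058 ] ang [-0.006, -1.579]
[159.6 187.9] W [0.4809 0.2392] len [0.0291 0.1176] ang [1.464, -0.074]
```

View pics/t10b.png

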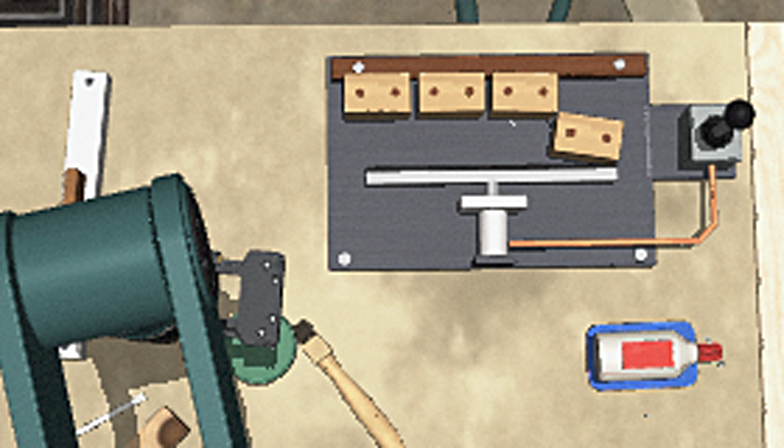

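The right-hand block has been knocked out to crop (587,137), about 45 mm off the rail and turned. I measure it and put it back.

Run:
```python
from h import *
im=cv2.cvtColor(cv2.imread("pics/t10.png"),cv2.COLOR_BGR2RGB);hsv=cv2.cvtColor(im,cv2.COLOR_RGB2HSV)
comps(cv2.inRange(hsv,(13,70,120),(22,255,255)),322,362,179,202,.046,60)
comps(cv2.inRange(hsv,(15,70,150),(22,255,255)),322,362,179,202,.046,60)
print(robot.get_obs()["tool_pos"],robot.get_obs()["time"])
```

```text
[336.2 187.4] W [ 0.4745 -0.2065] len [0.0772 0.0353] ang [1.394, -0.186]
[339.9 187.9] W [ 0.4731 -0.2158] len [0.0583 0.0348] ang [1.41, -0.172]
[0.32074285 0.12960606 0.24786636] 59.4
```

{"method": "carry_out", "body": {"deltas": [{"dx":0,"dy":0,"dz":0,"wx":0,"wy":0,"wz":-1,"gripper":95},{"dx":0,"dy":0,"dz":0,"wx":0,"wy":0,"wz":-1,"gripper":95},{"dx":0,"dy":0,"dz":0,"wx":0,"wy":0,"wz":-1,"gripper":95},{"dx":0,"dy":0,"dz":0,"wx":0,"wy":0,"wz":-1,"gripper":95},{"dx":0,"dy":0,"dz":0,"wx":0,"wy":0,"wz":-1,"gripper":95},{"dx":0,"dy":0,"dz":0,"wx":0,"wy":0,"wz":-1,"gripper":95},{"dx":0,"dy":0,"dz":0,"wx":0,"wy":0,"wz":-1,"gripper":95},{"dx":0,"dy":0,"dz":0,"wx":0,"wy":0,"wz":-1,"gripper":95},{"dx":0,"dy":0,"dz":0,"wx":0,"wy":0,"wz":-1,"gripper":95},{"dx":0,"dy":0,"dz":0,"wx":0,"wy":0,"wz":-1,"gripper":95},{"dx":0,"dy":0,"dz":0,"wx":0,"wy":0,"wz":-1,"gripper":95},{"dx":0,"dy":0,"dz":0,"wx":0,"wy":0,"wz":-1,"gripper":95},{"dx":0,"dy":0,"dz":0,"wx":0,"wy":0,"wz":-0.4,"gripper":95}]}}

```text
time: 60.48
tool_pos: [0.3207, 0.1301, 0.2474]
ee_rot: [-3.141, -0.0, 1.42]
wrist_force: [-0.3, -0.6, -0.6]
width: 0.0592
finger_force: 0.0
```

{"method": "carry_out", "body": {"deltas": [{"dx":-1,"dy":0.6,"dz":0,"wx":0,"wy":0,"wz":0,"gripper":95},{"dx":-1,"dy":0.6,"dz":0,"wx":0,"wy":0,"wz":0,"gripper":95},{"dx":-1,"dy":0.6,"dz":0,"wx":0,"wy":0,"wz":0,"gripper":95},{"dx":-1,"dy":0.6,"dz":0,"wx":0,"wy":0,"wz":0,"gripper":95},{"dx":-1,"dy":0.6,"dz":0,"wx":0,"wy":0,"wz":0,"gripper":95},{"dx":-1,"dy":0.6,"dz":0,"wx":0,"wy":0,"wz":0,"gripper":95},{"dx":-1,"dy":0.6,"dz":0,"wx":0,"wy":0,"wz":0,"gripper":95},{"dx":-1,"dy":0.7,"dz":0,"wx":0,"wy":0,"wz":0,"gripper":95},{"dx":-1,"dy":0.7,"dz":0,"wx":0,"wy":0,"wz":0,"gripper":95},{"dx":-1,"dy":0.7,"dz":0,"wx":0,"wy":0,"wz":0,"gripper":95},{"dx":-1,"dy":0.7,"dz":0,"wx":0,"wy":0,"wz":0,"gripper":95},{"dx":-1,"dy":0.7,"dz":0,"wx":0,"wy":0,"wz":0,"gripper":95},{"dx":-1,"dy":0.7,"dz":0,"wx":0,"wy":0,"wz":0,"gripper":95},{"dx":-1,"dy":0.7,"dz":0,"wx":0,"wy":0,"wz":0,"gripper":95},{"dx":-1,"dy":0.7,"dz":0,"wx":0,"wy":0,"wz":0,"gripper":95},{"dx":-0.8,"dy":0.5,"dz":0,"wx":0,"wy":0,"wz":0,"gripper":95},{"dx":0,"dy":0,"dz":1,"wx":0,"wy":0,"wz":0,"gripper":95},{"dx":0,"dy":0,"dz":1,"wx":0,"wy":0,"wz":0,"gripper":95},{"dx":0,"dy":0,"dz":0,"wx":0,"wy":0,"wz":0,"gripper":95},{"dx":0,"dy":0,"dz":0,"wx":0,"wy":0,"wz":0,"gripper":95}]}}

```text
time: 62.15
tool_pos: [0.4746, -0.2142, 0.206]
ee_rot: [-3.138, -0.002, 1.415]
wrist_force: [0.8, 0.2, -0.1]
width: 0.0589
finger_force: 0.0
```

{"method": "carry_out", "body": {"deltas": [{"dx":-0.1,"dy":0,"dz":1,"wx":0,"wy":0,"wz":0,"gripper":95},{"dx":0,"dy":0,"dz":1,"wx":0,"wy":0,"wz":0,"gripper":95},{"dx":0,"dy":0,"dz":1,"wx":0,"wy":0,"wz":0,"gripper":95},{"dx":0,"dy":0,"dz":0.5,"wx":0,"wy":0,"wz":0,"gripper":95},{"dx":0,"dy":0,"dz":0.4,"wx":0,"wy":0,"wz":0,"gripper":95},{"dx":0,"dy":0,"dz":0,"wx":0,"wy":0,"wz":0,"gripper":95},{"dx":0,"dy":0,"dz":0,"wx":0,"wy":0,"wz":0,"gripper":95}]}}

```text
time: 62.73
tool_pos: [0.4747, -0.2173, 0.1304]
ee_rot: [3.14, 0.001, 1.414]
wrist_force: [-0.7, -0.6, 0.5]
width: 0.0587
finger_force: 0.0
```

{"method": "carry_out", "body": {"deltas": [{"dx":0,"dy":0,"dz":0,"wx":0,"wy":0,"wz":0,"gripper":255},{"dx":0,"dy":0,"dz":0,"wx":0,"wy":0,"wz":0,"gripper":255},{"dx":0,"dy":0,"dz":0,"wx":0,"wy":0,"wz":0,"gripper":255},{"dx":0,"dy":0,"dz":0,"wx":0,"wy":0,"wz":0,"gripper":255},{"dx":0,"dy":0,"dz":0,"wx":0,"wy":0,"wz":0,"gripper":255},{"dx":0,"dy":0,"dz":0,"wx":0,"wy":0,"wz":0,"gripper":255}]}}

```text
time: 63.23
tool_pos: [0.4745, -0.2175, 0.1303]
ee_rot: [3.14, 0.001, 1.413]
wrist_force: [-0.2, -0.3, 2.6]
width: 0.0358
finger_force: 30.0
```

{"method": "carry_out", "body": {"deltas": [{"dx":0,"dy":0,"dz":-0.5,"wx":0,"wy":0,"wz":0,"gripper":255},{"dx":0,"dy":0,"dz":-0.5,"wx":0,"wy":0,"wz":0,"gripper":255},{"dx":0,"dy":0,"dz":0,"wx":0,"wy":0,"wz":-0.7,"gripper":255},{"dx":0,"dy":0,"dz":0,"wx":0,"wy":0,"wz":-0.7,"gripper":255},{"dx":-0.25,"dy":0.7,"dz":0,"wx":0,"wy":0,"wz":0,"gripper":255},{"dx":-0.2,"dy":0.7,"dz":0,"wx":0,"wy":0,"wz":0,"gripper":255},{"dx":0,"dy":0,"dz":0.5,"wx":0,"wy":0,"wz":0,"gripper":255},{"dx":0,"dy":0,"dz":0.3,"wx":0,"wy":0,"wz":0,"gripper":255},{"dx":0,"dy":0,"dz":0.15,"wx":0,"wy":0,"wz":0,"gripper":255},{"dx":0,"dy":0,"dz":0,"wx":0,"wy":0,"wz":0,"gripper":255},{"dx":0,"dy":0,"dz":0,"wx":0,"wy":0,"wz":0,"gripper":255}]}}

```text
time: 64.15
tool_pos: [0.5014, -0.2255, 0.1302]
ee_rot: [-3.14, -0.001, 1.581]
wrist_force: [0.2, 0.4, 1.5]
width: 0.036
finger_force: 30.0
```

{"method": "carry_out", "body": {"deltas": [{"dx":0,"dy":0.3,"dz":-0.02,"wx":0,"wy":0,"wz":0,"gripper":255},{"dx":0,"dy":0.25,"dz":0,"wx":0,"wy":0,"wz":0,"gripper":255},{"dx":0,"dy":0.1,"dz":0,"wx":0,"wy":0,"wz":0,"gripper":255},{"dx":0,"dy":0,"dz":0,"wx":0,"wy":0,"wz":0,"gripper":255},{"dx":0,"dy":0.07,"dz":0,"wx":0,"wy":0,"wz":0,"gripper":255},{"dx":0,"dy":0,"dz":0,"wx":0,"wy":0,"wz":0,"gripper":255}]}}

```text
time: 64.65
tool_pos: [0.5159, -0.2257, 0.1304]
ee_rot: [-3.139, -0.001, 1.581]
wrist_force: [-4.3, 0.8, 0.8]
width: 0.0355
finger_force: 30.0
```

{"method": "carry_out", "body": {"deltas": [{"dx":0,"dy":0.05,"dz":0,"wx":0,"wy":0,"wz":0,"gripper":255},{"dx":0,"dy":0,"dz":0,"wx":0,"wy":0,"wz":0,"gripper":255}]}}

```text
time: 64.82
tool_pos: [0.5161, -0.2257, 0.1304]
ee_rot: [-3.137, -0.001, 1.581]
wrist_force: [-5.3, -0.2, 1.3]
width: 0.0353
finger_force: 30.0
```

{"method": "carry_out", "body": {"deltas": [{"dx":0,"dy":0,"dz":0,"wx":0,"wy":0,"wz":0,"gripper":110},{"dx":0,"dy":0,"dz":0,"wx":0,"wy":0,"wz":0,"gripper":110},{"dx":0,"dy":0,"dz":0,"wx":0,"wy":0,"wz":0,"gripper":110},{"dx":0,"dy":0,"dz":0,"wx":0,"wy":0,"wz":0,"gripper":110},{"dx":0,"dy":0,"dz":-0.5,"wx":0,"wy":0,"wz":0,"gripper":110},{"dx":0,"dy":0,"dz":-1,"wx":0,"wy":0,"wz":0,"gripper":110},{"dx":0,"dy":0,"dz":-1,"wx":0,"wy":0,"wz":0,"gripper":110},{"dx":0,"dy":0,"dz":-1,"wx":0,"wy":0,"wz":0,"gripper":110},{"dx":0,"dy":0,"dz":-1,"wx":0,"wy":0,"wz":0,"gripper":110},{"dx":0,"dy":0,"dz":-1,"wx":0,"wy":0,"wz":0,"gripper":110},{"dx":1,"dy":-0.5,"dz":0,"wx":0,"wy":0,"wz":0,"gripper":110},{"dx":1,"dy":-0.5,"dz":0,"wx":0,"wy":0,"wz":0,"gripper":110},{"dx":1,"dy":-0.5,"dz":0,"wx":0,"wy":0,"wz":0,"gripper":110},{"dx":1,"dy":-0.5,"dz":0,"wx":0,"wy":0,"wz":0,"gripper":110},{"dx":1,"dy":-0.5,"dz":0,"wx":0,"wy":0,"wz":0,"gripper":110},{"dx":1,"dy":-0.5,"dz":0,"wx":0,"wy":0,"wz":0,"gripper":110},{"dx":1,"dy":-0.5,"dz":0,"wx":0,"wy":0,"wz":0,"gripper":110},{"dx":1,"dy":-0.5,"dz":0,"wx":0,"wy":0,"wz":0,"gripper":110},{"dx":1,"dy":-0.5,"dz":0,"wx":0,"wy":0,"wz":0,"gripper":110},{"dx":1,"dy":-0.5,"dz":0,"wx":0,"wy":0,"wz":0,"gripper":110}]}}

```text
time: 66.48
tool_pos: [0.4152, -0.0259, 0.242]
ee_rot: [3.139, 0.0, 1.581]
wrist_force: [-0.4, 0.1, -0.0]
width: 0.0537
finger_force: 0.0
```

{"method": "carry_out", "body": {"deltas": [{"dx":1,"dy":-0.8,"dz":0,"wx":0,"wy":0,"wz":0,"gripper":110},{"dx":1,"dy":-0.8,"dz":0,"wx":0,"wy":0,"wz":0,"gripper":110},{"dx":1,"dy":-0.8,"dz":0,"wx":0,"wy":0,"wz":0,"gripper":110},{"dx":1,"dy":-0.8,"dz":0,"wx":0,"wy":0,"wz":0,"gripper":110},{"dx":0.5,"dy":0,"dz":0,"wx":0,"wy":0,"wz":0,"gripper":110},{"dx":0,"dy":0,"dz":0,"wx":0,"wy":0,"wz":0,"gripper":110},{"dx":0,"dy":0,"dz":0,"wx":0,"wy":0,"wz":0,"gripper":110}]}}

```text
time: 67.07
tool_pos: [0.3508, 0.0627, 0.2418]
ee_rot: [3.139, 0.0, 1.583]
wrist_force: [0.1, -0.1, 0.6]
width: 0.0531
finger_force: 0.0
```

Run:
```python
from h import *
im=snap("top","t11");hsv=cv2.cvtColor(im,cv2.COLOR_RGB2HSV)
comps(cv2.inRange(hsv,(15,70,150),(22,255,255)),240,370,160,200,.046,60)
comps(cv2.inRange(hsv,(0,0,180),(180,30,255)),140,175,150,280,.028,100)
cv2.imwrite("pics/t11b.png",cv2.resize(cv2.cvtColor(im,cv2.COLOR_RGB2BGR)[140:300,130:410],None,fx=2.8,fy=2.8,interpolation=cv2.INTER_CUBIC))
```

```text
[316.6 173.1] W [ 0.5114 -0.1579] len [0.0586 0.0346] ang [1.477, -0.101]
[291.  172.5] W [ 0.5136 -0.0934] len [0.0334 0.0556] ang [-0.013, -1.579]
[264.5 172.5] W [ 0.5142 -0.0267] len [0.0333 0.058 ] ang [-0.006, -1.579]
[342.5 171.5] W [ 0.515  -0.2237] len [0.0335 0.0584] ang [-0.026, -1.579]
[156.9 216.1] W [0.4105 0.2448] len [0.0292 0.2588] ang [1.464, -0.073]
```

View pics/t11b.png

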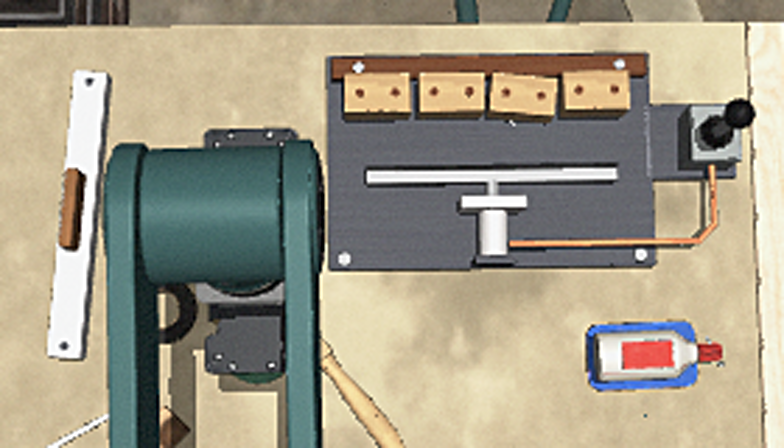

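The straightedge is back on the bench and the right block is flush. The third block, at crop (522,97), is now turned by about 0.1 rad, so I square it up against the rail too.

{"method": "carry_out", "body": {"deltas": [{"dx":-1,"dy":0.7,"dz":0,"wx":0,"wy":0,"wz":0,"gripper":110},{"dx":-1,"dy":0.7,"dz":0,"wx":0,"wy":0,"wz":0,"gripper":110},{"dx":-1,"dy":0.7,"dz":0,"wx":0,"wy":0,"wz":0,"gripper":110},{"dx":-1,"dy":0.7,"dz":0,"wx":0,"wy":0,"wz":0,"gripper":110},{"dx":-1,"dy":0.7,"dz":0,"wx":0,"wy":0,"wz":0,"gripper":110},{"dx":-1,"dy":0.7,"dz":0,"wx":0,"wy":0,"wz":0,"gripper":110},{"dx":-1,"dy":0.7,"dz":0,"wx":0,"wy":0,"wz":0,"gripper":110},{"dx":-1,"dy":0.7,"dz":0,"wx":0,"wy":0,"wz":0,"gripper":110},{"dx":-1,"dy":0.7,"dz":0,"wx":0,"wy":0,"wz":0,"gripper":110},{"dx":-1,"dy":0.7,"dz":0,"wx":0,"wy":0,"wz":0,"gripper":110},{"dx":-1,"dy":0.7,"dz":0,"wx":0,"wy":0,"wz":0,"gripper":110},{"dx":-0.2,"dy":0.2,"dz":0,"wx":0,"wy":0,"wz":0,"gripper":110},{"dx":0,"dy":0,"dz":1,"wx":0,"wy":0,"wz":0,"gripper":110},{"dx":0,"dy":0,"dz":1,"wx":0,"wy":0,"wz":0,"gripper":110},{"dx":0,"dy":0,"dz":0,"wx":0,"wy":0,"wz":0,"gripper":110},{"dx":0,"dy":0,"dz":0,"wx":0,"wy":0,"wz":0,"gripper":110}]}}

```text
time: 68.45
tool_pos: [0.5101, -0.1599, 0.1996]
ee_rot: [-3.138, -0.001, 1.581]
wrist_force: [-1.3, -0.5, 0.5]
width: 0.0535
finger_force: 0.0
```

{"method": "carry_out", "body": {"deltas": [{"dx":0,"dy":0,"dz":1,"wx":0,"wy":0,"wz":0,"gripper":110},{"dx":0,"dy":0,"dz":1,"wx":0,"wy":0,"wz":0,"gripper":110},{"dx":0,"dy":0,"dz":0.8,"wx":0,"wy":0,"wz":0,"gripper":110},{"dx":0,"dy":0,"dz":0.6,"wx":0,"wy":0,"wz":0,"gripper":110},{"dx":0,"dy":0,"dz":0,"wx":0,"wy":0,"wz":0,"gripper":110},{"dx":0,"dy":0,"dz":0,"wx":0,"wy":0,"wz":0,"gripper":255},{"dx":0,"dy":0,"dz":0,"wx":0,"wy":0,"wz":0,"gripper":255},{"dx":0,"dy":0,"dz":0,"wx":0,"wy":0,"wz":0,"gripper":255},{"dx":0,"dy":0,"dz":0,"wx":0,"wy":0,"wz":0,"gripper":255},{"dx":0,"dy":0,"dz":0,"wx":0,"wy":0,"wz":0,"gripper":255}]}}

```text
time: 69.28
tool_pos: [0.5119, -0.1602, 0.1347]
ee_rot: [3.139, 0.001, 1.582]
wrist_force: [0.1, 0.5, 4.5]
width: 0.0362
finger_force: 28.8
```

{"method": "carry_out", "body": {"deltas": [{"dx":0,"dy":0.1,"dz":0,"wx":0,"wy":0,"wz":0,"gripper":255},{"dx":0,"dy":0.05,"dz":0,"wx":0,"wy":0,"wz":0,"gripper":255},{"dx":0,"dy":0,"dz":0,"wx":0,"wy":0,"wz":0,"gripper":255}]}}

```text
time: 69.53
tool_pos: [0.5131, -0.1602, 0.1347]
ee_rot: [-3.139, 0.001, 1.582]
wrist_force: [-5.4, 0.7, 10.2]
width: 0.0368
finger_force: 28.9
```

{"method": "carry_out", "body": {"deltas": [{"dx":0,"dy":0,"dz":0,"wx":0,"wy":0,"wz":0,"gripper":110},{"dx":0,"dy":0,"dz":0,"wx":0,"wy":0,"wz":0,"gripper":110},{"dx":0,"dy":-0.1,"dz":0,"wx":0,"wy":0,"wz":0,"gripper":110},{"dx":0,"dy":0,"dz":0.3,"wx":0,"wy":0,"wz":0,"gripper":110},{"dx":0,"dy":0,"dz":0.05,"wx":0,"wy":0,"wz":0,"gripper":110},{"dx":0,"dy":0,"dz":0,"wx":0,"wy":0,"wz":0,"gripper":110}]}}

```text
time: 70.03
tool_pos: [0.5114, -0.1595, 0.1247]
ee_rot: [-3.14, -0.001, 1.581]
wrist_force: [-0.7, -0.5, -0.3]
width: 0.0534
finger_force: 0.0
```

{"method": "carry_out", "body": {"deltas": [{"dx":0,"dy":0,"dz":0,"wx":0,"wy":0,"wz":0,"gripper":255},{"dx":0,"dy":0,"dz":0,"wx":0,"wy":0,"wz":0,"gripper":255},{"dx":0,"dy":0,"dz":0,"wx":0,"wy":0,"wz":0,"gripper":255},{"dx":0,"dy":0,"dz":0,"wx":0,"wy":0,"wz":0,"gripper":255},{"dx":0,"dy":0,"dz":0,"wx":0,"wy":0,"wz":0,"gripper":255},{"dx":0,"dy":0,"dz":0,"wx":0,"wy":0,"wz":0,"gripper":255}]}}

```text
time: 70.53
tool_pos: [0.512, -0.1598, 0.1259]
ee_rot: [3.141, 0.0, 1.581]
wrist_force: [-0.9, 0.2, -0.3]
width: 0.0366
finger_force: 29.2
```

{"method": "carry_out", "body": {"deltas": [{"dx":0,"dy":0.1,"dz":0,"wx":0,"wy":0,"wz":0,"gripper":255},{"dx":0,"dy":0.05,"dz":0,"wx":0,"wy":0,"wz":0,"gripper":255},{"dx":0,"dy":0,"dz":0,"wx":0,"wy":0,"wz":0,"gripper":255}]}}

```text
time: 70.78
tool_pos: [0.514, -0.1599, 0.1259]
ee_rot: [-3.138, 0.0, 1.582]
wrist_force: [-5.0, -0.3, 3.4]
width: 0.0361
finger_force: 29.1
```

{"method": "carry_out", "body": {"deltas": [{"dx":0,"dy":0.05,"dz":0,"wx":0,"wy":0,"wz":0,"gripper":255},{"dx":0,"dy":0,"dz":0,"wx":0,"wy":0,"wz":0,"gripper":255}]}}

```text
time: 70.95
tool_pos: [0.5143, -0.1599, 0.1259]
ee_rot: [-3.136, 0.0, 1.582]
wrist_force: [-7.9, 0.7, 4.8]
width: 0.0362
finger_force: 29.1
```

{"method": "carry_out", "body": {"deltas": [{"dx":0,"dy":0,"dz":0,"wx":0,"wy":0,"wz":0,"gripper":130},{"dx":0,"dy":0,"dz":0,"wx":0,"wy":0,"wz":0,"gripper":130},{"dx":0,"dy":0,"dz":0,"wx":0,"wy":0,"wz":0,"gripper":130},{"dx":-0.2,"dy":0.1,"dz":0,"wx":0,"wy":0,"wz":0,"gripper":130},{"dx":0,"dy":0.1,"dz":0,"wx":0,"wy":0,"wz":0,"gripper":130},{"dx":0,"dy":0,"dz":0,"wx":0,"wy":0,"wz":0,"gripper":130}]}}

```text
time: 71.45
tool_pos: [0.5203, -0.1641, 0.1258]
ee_rot: [-3.141, 0.0, 1.581]
wrist_force: [-0.5, -0.9, -0.7]
width: 0.0464
finger_force: 0.2
```

{"method": "carry_out", "body": {"deltas": [{"dx":0,"dy":0.1,"dz":0,"wx":0,"wy":0,"wz":0,"gripper":130},{"dx":0,"dy":0,"dz":0,"wx":0,"wy":0,"wz":0,"gripper":130}]}}

```text
time: 71.62
tool_pos: [0.5208, -0.164, 0.1257]
ee_rot: [-3.137, 0.0, 1.581]
wrist_force: [-6.0, -0.9, 4.2]
width: 0.0459
finger_force: 2.7
```

{"method": "carry_out", "body": {"deltas": [{"dx":0,"dy":0.05,"dz":0,"wx":0,"wy":0,"wz":0,"gripper":130},{"dx":0,"dy":0,"dz":0,"wx":0,"wy":0,"wz":0,"gripper":130}]}}

```text
time: 71.78
tool_pos: [0.521, -0.164, 0.1257]
ee_rot: [-3.135, 0.0, 1.581]
wrist_force: [-7.1, -1.2, 3.8]
width: 0.0462
finger_force: 3.8
```

{"method": "carry_out", "body": {"deltas": [{"dx":0,"dy":-0.25,"dz":0,"wx":0,"wy":0,"wz":0,"gripper":115},{"dx":0,"dy":0,"dz":0,"wx":0,"wy":0,"wz":0,"gripper":115},{"dx":0,"dy":0,"dz":-0.5,"wx":0,"wy":0,"wz":0,"gripper":115},{"dx":0,"dy":0,"dz":-1,"wx":0,"wy":0,"wz":0,"gripper":115},{"dx":0,"dy":0,"dz":-1,"wx":0,"wy":0,"wz":0,"gripper":115},{"dx":0,"dy":0,"dz":-1,"wx":0,"wy":0,"wz":0,"gripper":115},{"dx":0,"dy":0,"dz":-1,"wx":0,"wy":0,"wz":0,"gripper":115},{"dx":0,"dy":0,"dz":-1,"wx":0,"wy":0,"wz":0,"gripper":115},{"dx":1,"dy":-0.7,"dz":0,"wx":0,"wy":0,"wz":0,"gripper":115},{"dx":1,"dy":-0.7,"dz":0,"wx":0,"wy":0,"wz":0,"gripper":115},{"dx":1,"dy":-0.7,"dz":0,"wx":0,"wy":0,"wz":0,"gripper":115},{"dx":1,"dy":-0.7,"dz":0,"wx":0,"wy":0,"wz":0,"gripper":115},{"dx":1,"dy":-0.7,"dz":0,"wx":0,"wy":0,"wz":0,"gripper":115},{"dx":1,"dy":-0.7,"dz":0,"wx":0,"wy":0,"wz":0,"gripper":115},{"dx":1,"dy":-0.7,"dz":0,"wx":0,"wy":0,"wz":0,"gripper":115},{"dx":1,"dy":-0.7,"dz":0,"wx":0,"wy":0,"wz":0,"gripper":115},{"dx":1,"dy":-0.7,"dz":0,"wx":0,"wy":0,"wz":0,"gripper":115},{"dx":1,"dy":-0.7,"dz":0,"wx":0,"wy":0,"wz":0,"gripper":115},{"dx":1,"dy":-0.7,"dz":0,"wx":0,"wy":0,"wz":0,"gripper":115},{"dx":0,"dy":0,"dz":0,"wx":0,"wy":0,"wz":0,"gripper":115}]}}

```text
time: 73.45
tool_pos: [0.3602, 0.0571, 0.2369]
ee_rot: [3.14, -0.002, 1.585]
wrist_force: [-0.3, -0.5, 0.2]
width: 0.0516
finger_force: 0.0
```

Run:
```python
from h import *
im=snap("top","t12");hsv=cv2.cvtColor(im,cv2.COLOR_RGB2HSV)
comps(cv2.inRange(hsv,(15,70,150),(22,255,255)),240,370,160,200,.046,60)
comps(cv2.inRange(hsv,(0,0,180),(180,30,255)),140,175,150,280,.028,100)
cv2.imwrite("pics/t12b.png",cv2.resize(cv2.cvtColor(im,cv2.COLOR_RGB2BGR)[140:260,240:410],None,fx=4.7,fy=4.7,interpolation=cv2.INTER_CUBIC))
```

```text
[316.5 172. ] W [ 0.5143 -0.1578] len [0.0308 0.0582] ang [-0.02, -1.579]
[291.  172.5] W [ 0.5136 -0.0934] len [0.0334 0.0556] ang [-0.013, -1.579]
[264.5 172.5] W [ 0.5142 -0.0267] len [0.0333 0.058 ] ang [-0.006, -1.579]
[342.5 171.5] W [ 0.515  -0.2237] len [0.0335 0.0584] ang [-0.026, -1.579]
[156.8 216.1] W [0.4105 0.2448] len [0.0291 0.2588] ang [1.464, -0.074]
```

View pics/t12b.png

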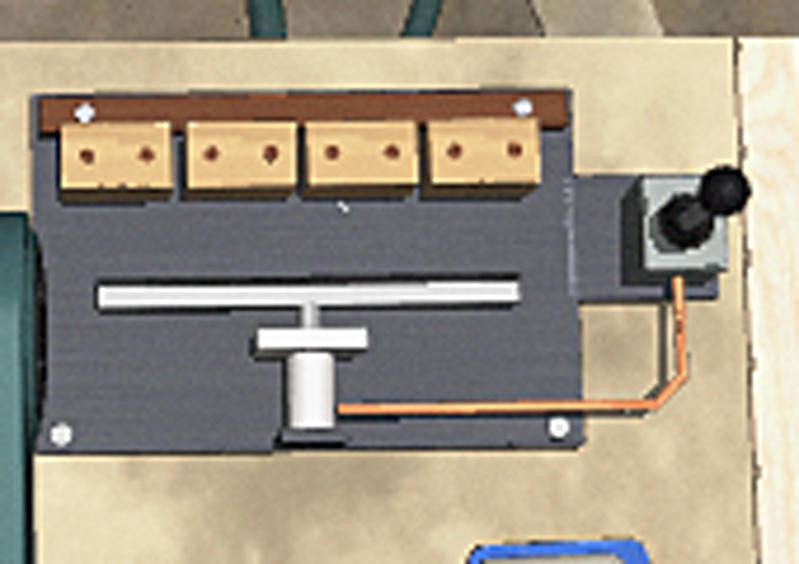

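All four blocks are flush and square against the rail, the lever is upright, and the straightedge lies on the bench at y≈0.245. I hand in.

```bash
python3 -c "
from bench import robot
print(robot.close_job())"
```

```text
the job is handed in; nothing more can be done
None
```

I handed the job in, but the hand-in returned no verdict: all four blocks are flush on the rail, the lever was held well over (about 4 s) and sprang back upright, the straightedge is back on the bench to the left, and the glue bottle and tape reel were not touched; after the pressing the right-hand block was knocked off the rail and the one beside it turned askew, and I put both back flush.

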